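# Pack the rolling-pin carrier after baking class

## Robot

A 7-joint arm with a two-finger parallel gripper is mounted at the origin on the work surface. World frame = base frame: x ahead of the robot, y to its left, z up, the work surface at z = 0. Lengths are in m, angles in rad, forces in N, time in s.
With the tool pointing down it reaches from about 0.4 to 0.875 m from the base axis. Payload 19.3 kg.
Tool frame: the origin (TCP) lies between the finger pads; the fingertips stand 17 mm ahead of it and the grasp point (between the pads) lies 2 mm behind it; z points along the fingers, y is the line along which they close (so a half turn about z gives the same grasp; the last joint's range is limited). The gripper opens to 85 mm and grips with 20 to 120 N. Pads are 22 mm wide; open, the fingers measure 114 mm over their backs; the gripper's body (76 mm by 85 mm) begins 54 mm behind the grasp point. The pads swing forward as they close: fully open they stand 13 mm farther back than shut.
Start: joints at [1.082, 0.521, -0.036, 1.599, 0.021, 1.021, -0.113], TCP at [0.254, -0.571, 0.248] pointing down, gripper open.
Joint ranges: [-2.91, 2.91], [-0.3, 2.13], [-1.5, 1.42], [0.17, 2.43], [-1.26, 4.41], [0.16, 1.93], [-2.52, 2.52]. Speed limits (rad/s): [1.89, 1.89, 2.39, 2.39, 3.01, 3.01, 3.01].

## Interface

Orientations are given as [roll, pitch, yaw] about the fixed x, y, z axes, in that order (R = Rz(yaw) Ry(pitch) Rx(roll)).
In Python, from workcell import bot gives the robot as it stands.
- The arm moves only by the shell command python3 -m inch 'ROWS' [FORCE]. ROWS is JSON, a list of rows, each a list of 7 numbers: the shift along the tool's x, y, z in units of 200 mm (1.0 is 200 mm), then the turn, a rotation vector about the tool's x, y, z in units of 90 degrees (1.0 is 90 degrees), then the opening, from 0 (shut) to 1 (fully open). In form: [[x, y, z, rx, ry, rz, grip], ...]. A call has 1 to 20 rows; each row is the pose to reach, as a shift and turn from the pose commanded when the call began, along the tool's axes at that moment; what a row does not reach only later rows make up. A row lasts 1/8 s, in which the tool goes at most 62.5 mm and 10.7 degrees, less where a joint would pass 70% of its speed; a pose out of reach is approached as far as the arm can. A call with a number of a shift or a turn outside -1 to 1 is refused whole. A call with a gripper value outside its range is refused whole. The fingers move at their own pace and stop on an object; FORCE is the grip in N (left out, the last holds). Time passes only in rows, so rows that repeat a pose let the fingers close. It gives the time, the measured TCP pose, the force, the opening and the grip force at its end, in the units of the state.
- bot.observe(): the state, without advancing time (a new reading comes with each control period).
- bot.grab_frame(name): name is "side" or "top"; returns a dict with "img" (384x512x3 uint8, red, green, blue), "z_map" (384x512 float32, m along the optical axis (not along the pixel's ray), 0 where there is no reading), "vfov" (degrees; the focal length in pixels is half the picture's height over the tangent of half this angle, whatever the lens; pixels are square), "cx", "cy" (the principal point, pixels), "rvec" (rotation vector, rad) and "tvec" (3), from world to camera coordinates, as OpenCV has them. Camera axes: x right, y down, z forward; pixel columns grow to the right and rows downward; lengths in m; the calibration is good to about 2 mm. A picture is of the moment at which its call begins.
- bot.job_done(): hands the job in; it is judged then, once.
The state is a dict: "clock": time; "qpos": joint angles; "qd": joint speeds; "joint_efforts": joint torques, N m; "position": TCP position; "tool_rot": TCP orientation; "force": force on the tool from outside, world axes, zero at the start; "moment": the same for the moment, N m; "grip_width": finger opening in m; "finger_force": force on a finger pad.
Only numpy, scipy, OpenCV 4.12 (cv2) and the standard library are available. Lean on these libraries where they do the work, as an engineer would, in place of code of your own. Each camera call takes 0.05 s, during which the arm holds its last target. There are 200 camera calls.

## Task

Pack the wooden carrier: swing its steel bail open, lay every small rolling pin from the cooling rack across the two cheeks, each pin in its own pair of facing notches with the barrel midway between the cheeks, then swing the bail back over the handles until it lies fully down in its catches. Stand both white tubs upright in the carrier's round wells, right down on the base, and leave the other things on the counter where they are.

Things in the scene. Friction and masses are not known exactly. Their poses are not given: they have to be found in the camera images.
- carrier: Beech carrier for rolling pins, fixed; origin under the middle of its pin section, z up. Base board 190 (x) by 370 (y) by 12 mm, y = -130 to +240. Two upright cheeks, 14 mm thick, centred at x = -82 and +82 mm, y = -125 to +125, tops at z = 110 mm, each with four V notches at y = -90, -30, +30, +90. A deck with two round wells, its top at z = 48 mm, lies round y = +187; no wall between
- bail_grip (a point): Middle of the bail's finger loop: the 8 mm round rod, which runs along the carrier's y, is cranked up by 22 mm over its middle 36 mm. Closed, this point is at x = -82, y = 0, z = 136 mm of the carrier, 26 mm above the cheek's top, between the two inner notches. The rod can be pinched across and turns between the fingers
- bail_hinge (a point): Middle of the bail's hinge axis (along the carrier's y), at x = -105, y = 0, z = 80 mm of the carrier; fixed. bail_grip swings about it at 60.5 mm; closed, it is 23 mm towards the carrier's +x of it and 56 mm above it
- bail (a joint): Angle of the steel bail, a U of 8 mm rod on two arms at the near cheek's ends. 0 = closed: the rod lies down in its two catches across the near (-x) cheek's top, over the pin handles. It grows as the rod swings up and over to the carrier's -x side, stop at 1.9; beyond about 1 rad the notches are free. The pivot is stiff (about 1 N at the loop): it stays where it is left. Starts at 0 to 0.45
- well0 (a point): Centre of the floor of a round well, 72 mm wide, through the carrier's deck; a tub stands on the base board, 36 mm below the deck's top. This point is on that floor, at x = -46, y = +187, z = 12 mm of the carrier
- well1 (a point): The same for the other well, at x = +46, y = +187, z = 12 mm of the carrier
- pan: Aluminium sheet pan 340 (x) by 248 (y) mm, 25 mm high, with a steel wire cooling rack standing in it, wire tops 32 mm above the counter; fixed. Origin at the centre of the underside. The pins lie on the rack side by side, roughly along the pan's y
- notch0 (a point): Where the middle of a pin comes to lie, its axis along the carrier's x, when its handles rest in this pair of facing notches: x = 0, y = -90, z = 101 mm of the carrier. Each V notch is 16 mm deep, 40 mm wide at the mouth, 8 mm at its flat bottom (z = 94 mm)
- notch1 (a point): Where the middle of a pin comes to lie, its axis along the carrier's x, when its handles rest in this pair of facing notches: x = 0, y = -30, z = 101 mm of the carrier. Each V notch is 16 mm deep, 40 mm wide at the mouth, 8 mm at its flat bottom (z = 94 mm)
- notch2 (a point): Where the middle of a pin comes to lie, its axis along the carrier's x, when its handles rest in this pair of facing notches: x = 0, y = 30, z = 101 mm of the carrier. Each V notch is 16 mm deep, 40 mm wide at the mouth, 8 mm at its flat bottom (z = 94 mm)
- notch3 (a point): Where the middle of a pin comes to lie, its axis along the carrier's x, when its handles rest in this pair of facing notches: x = 0, y = 90, z = 101 mm of the carrier. Each V notch is 16 mm deep, 40 mm wide at the mouth, 8 mm at its flat bottom (z = 94 mm)
- pin0: Small beech rolling pin, about 80 g, or absent: barrel 104 mm long and 28 mm thick in the middle, a handle 48 mm long and 14 mm thick at each end, 200 mm overall. Origin at its middle on its axis, x along the pin
- pin1: Small beech rolling pin, about 80 g, or absent: barrel 104 mm long and 28 mm thick in the middle, a handle 48 mm long and 14 mm thick at each end, 200 mm overall. Origin at its middle on its axis, x along the pin
- pin2: Small beech rolling pin, about 80 g, or absent: barrel 104 mm long and 28 mm thick in the middle, a handle 48 mm long and 14 mm thick at each end, 200 mm overall. Origin at its middle on its axis, x along the pin
- pin3: Small beech rolling pin, about 80 g, or absent: barrel 104 mm long and 28 mm thick in the middle, a handle 48 mm long and 14 mm thick at each end, 200 mm overall. Origin at its middle on its axis, x along the pin
- tub0: White plastic dusting tub with a ribbed twist cap, about 180 g, standing on the counter: body 64 mm across, 70 mm high; cap 54 mm across, 22 mm high; 92 mm in all. Origin at the centre of its underside, z up through the cap
- tub1: White plastic dusting tub with a ribbed twist cap, about 180 g, standing on the counter: body 64 mm across, 70 mm high; cap 54 mm across, 22 mm high; 92 mm in all. Origin at the centre of its underside, z up through the cap
- whisk: Beech dough whisk with flat wire loops, 300 mm long, lying along its x; bystander, origin on its underside
- measure: Small steel measuring cup, 68 mm across, 60 mm high; bystander, origin on its underside
- honey: Honey jar, 68 mm across, 110 mm high, amber glass with a brass lid; bystander, origin on its underside
- brush: Pastry brush lying along its x; bystander, origin on its underside
Not all that is in view belongs to the job. What is shaped like the tub0 but purple is not meant. What is shaped like the pin2 but orange is not meant.

How it is judged:
On the way, in this order (a step that is already met when the one before it is completed fails the run):
1. the bail is swung open, clear of the notches (over 1 rad) (value of joint bail above 1 rad), for 0.2 s.
2. with the bail still open (over 0.6 rad) every pin lies in a pair of facing notches (value of joint bail above 0.6 rad and z of pin0 in the frame of carrier between 0.096 and 0.106 m and x of pin0 in the frame of carrier between -0.016 and 0.016 m and y of pin0 in the frame of carrier between -0.1 and 0.1 m and angle between the x axis of each of pin0, pin1, pin2, pin3 and the x axis of carrier, either way round below 0.08 rad and z of pin1 in the frame of carrier between 0.096 and 0.106 m and x of pin1 in the frame of carrier between -0.016 and 0.016 m and y of pin1 in the frame of carrier between -0.1 and 0.1 m and z of pin2 in the frame of carrier between 0.096 and 0.106 m and x of pin2 in the frame of carrier between -0.016 and 0.016 m and y of pin2 in the frame of carrier between -0.1 and 0.1 m and z of pin3 in the frame of carrier between 0.096 and 0.106 m and x of pin3 in the frame of carrier between -0.016 and 0.016 m and y of pin3 in the frame of carrier between -0.1 and 0.1 m), for 0.2 s.
At the end, for the whole second after the job is handed in: Bail under 0.08 rad; every pin at rest in facing notches (axis within 5 mm of seated height, middle within 16 mm of midway between the cheeks, 0.08 rad of square); each tub at rest in a well on the base board (9 mm of its centre, 5 mm in height, tilt under 0.08 rad) (value of joint bail below 0.08 rad and z of pin0 in the frame of carrier between 0.096 and 0.106 m and x of pin0 in the frame of carrier between -0.016 and 0.016 m and y of pin0 in the frame of carrier between -0.1 and 0.1 m and angle between the x axis of each of pin0, pin1, pin2, pin3 and the x axis of carrier, either way round below 0.08 rad and linear speed of each of pin0, pin1, pin2, pin3, tub0, tub1 below 0.03 m/s and z of pin1 in the frame of carrier between 0.096 and 0.106 m and x of pin1 in the frame of carrier between -0.016 and 0.016 m and y of pin1 in the frame of carrier between -0.1 and 0.1 m and z of pin2 in the frame of carrier between 0.096 and 0.106 m and x of pin2 in the frame of carrier between -0.016 and 0.016 m and y of pin2 in the frame of carrier between -0.1 and 0.1 m and z of pin3 in the frame of carrier between 0.096 and 0.106 m and x of pin3 in the frame of carrier between -0.016 and 0.016 m and y of pin3 in the frame of carrier between -0.1 and 0.1 m and z of tub0 in the frame of carrier between 0.007 and 0.017 m and angle between each of tub0, tub1's own z axis and vertical below 0.08 rad and (horizontal distance between tub0 and well0 below 0.009 m or horizontal distance between tub0 and well1 below 0.009 m) and z of tub1 in the frame of carrier between 0.007 and 0.017 m and (horizontal distance between tub1 and well0 below 0.009 m or horizontal distance between tub1 and well1 below 0.009 m)); the robot touches nothing.
It fails at once if a bystander (whisk, measuring cup, honey jar, brush) is shoved more than 50 mm (distance of any of whisk, measure, honey, brush from where it was at the start of the episode above 0.05 m).
Of pin0, pin1, pin2, pin3 only 3 to 4 are there at a start; the rules pass over those that are not, and their reading is None.
At some moment in a run one of pin0, pin1, pin2, pin3 may be knocked a few centimetres aside while the robot is not near it.
Once in a run the grip may slacken for a moment while it holds something.
It also fails if it takes over 210 s, if anything falls off the work surface, if the arm or the gripper's body presses on something with over 40 N, if the wrist force passes 120 N, or if a joint passes its speed limit or range.

## Working session

There is one attempt and no reset: what is moved stays moved. The work goes in short steps, Python scripts to look and compute and a shell command to move; the robot and the scene stay as the last step left them, time stands still between calls to the robot, and variables do not carry over. Pictures are saved under pics/ and viewed, at most 14 in all, crops included, and the job is handed in when it is done.

```bash
ls; mkdir -p pics
cat > h.py <<'E'
import numpy as np, cv2
from scipy.spatial.transform import Rotation as Ro
from workcell import bot
def cam(n, save=None):
    f=bot.grab_frame(n); 
    if save: cv2.imwrite(save, cv2.cvtColor(f["img"],cv2.COLOR_RGB2BGR))
    h,w=f["z_map"].shape; F=h/2/np.tan(np.radians(f["vfov"])/2)
    R=cv2.Rodrigues(np.array(f["rvec"],float))[0]; t=np.array(f["tvec"],float).ravel()
    v,u=np.mgrid[:h,:w]; z=f["z_map"].astype(float)
    P=np.stack([(u-f["cx"])/F*z,(v-f["cy"])/F*z,z],-1)
    W=(P-t)@R
    W[z==0]=np.nan
    f["W"]=W; f["R"]=R; f["t"]=t; f["F"]=F
    return f
def proj(f,p):
    c=np.asarray(p)@f["R"].T+f["t"]; return c[...,:2]/c[...,2:]*f["F"]+[f["cx"],f["cy"]]
E
python3 - <<'E'
from h import *
for n in("top","side"):
    f=cam(n,f"pics/{n}0.png"); print(n,-f["R"].T@f["t"],f["vfov"],f["R"][2])
s=bot.observe(); print(s)
E
```

```text
pics
top [0.31650881 0.0763405  1.26692997] 54.5412615721484 [ 0.1620698   0.01887365 -0.98659879]
side [-0.19843345  0.75858002  1.2944929 ] 47.08224945940095 [ 0.45373019 -0.44576187 -0.77163804]
{'clock': 0.1, 'qpos': array([ 1.08180889,  0.521936  , -0.03636129,  1.59990904,  0.02119788,
        1.02109801, -0.11277263]), 'qd': array([ 8.65863983e-04, -2.81155990e-03,  5.05132753e-04, -3.28205634e-03,
       -2.51804342e-03,  9.48232338e-06,  3.44154343e-04]), 'joint_efforts': array([ 6.05766210e-03, -9.28475404e+01,  1.98481701e+00, -3.70528901e+01,
        1.82205811e-02,  5.39571265e-03, -1.33290227e-04]), 'position': array([ 0.25404114, -0.57075278,  0.24780939]), 'tool_rot': array([-3.14062807e+00,  4.75940350e-05,  4.18831345e-01]), 'force': array([ 0.65023541, -0.12202814,  0.33667902]), 'moment': array([-0.02496036,  0.01748444, -0.05148238]), 'finger_force': 0.0, 'grip_width': 0.08538375903619017}
```

View pics/top0.png

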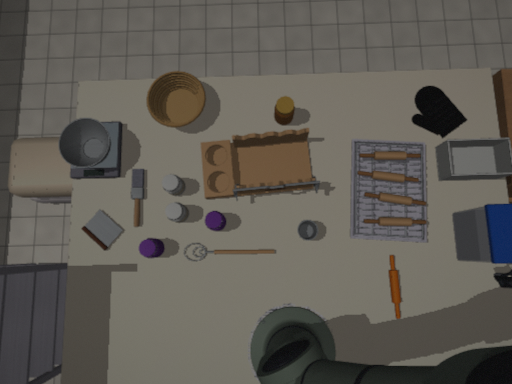

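View pics/side0.png

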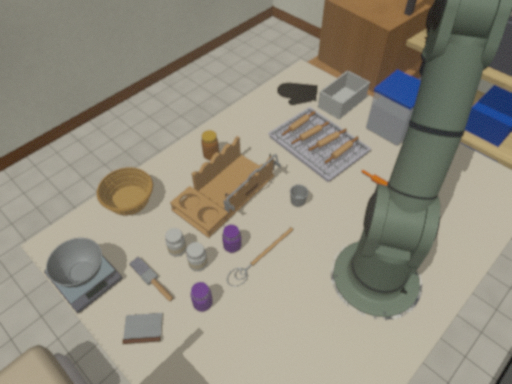

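The top view shows:
- **Carrier:** around (260,165), with its deck to the left.
- **Beech pins, on the rack:** (390,156), (388,177), (395,199) and (395,222).
- **Orange pin, a decoy:** (395,286).
- **White tubs:** (174,185) and (177,212).
- **Purple tubs, decoys:** (215,221) and (151,248).
- **Other white or grey things:** the steel measuring cup at (307,230) and the scale at (95,148).

My choice is the four brown pins on the rack and the two white tubs.

```bash
cat > m.py <<'E'
from h import *
from scipy.optimize import minimize, least_squares
from scipy.spatial import cKDTree
def pts(f,lo,hi):
    W=f["W"].reshape(-1,3); C=f["img"].reshape(-1,3).astype(int)
    k=np.all((W>lo)&(W<hi),1); return W[k],C[k]
def hmod(x,y):
    h=np.zeros_like(x)
    h[(abs(x)<.095)&(y>-.13)&(y<.24)]=.012
    d=(abs(x)<.095)&(y>.134)&(y<.24); h[d]=.048
    for s in(-1,1): h[np.hypot(x-s*.046,y-.187)<.036]=.012
    c=(abs(abs(x)-.082)<.007)&(abs(y)<.125)
    n=np.min([abs(y-q) for q in(-.09,-.03,.03,.09)],0)
    h[c]=np.minimum(.110,.094+np.maximum(0,n[c]-.004))
    return h
def carrier(fs,g):
    P=np.concatenate([pts(f,[g[0]-.2,g[1]-.25,-.01],[g[0]+.2,g[1]+.32,.125])[0] for f in fs])
    def c(p):
        d=P[:,:2]-p[:2]; a=p[2]; x=d[:,0]*np.cos(a)+d[:,1]*np.sin(a); y=-d[:,0]*np.sin(a)+d[:,1]*np.cos(a)
        e=0
        for j in(0,):
            e=np.minimum(abs(hmod(x,y)-P[:,2]),.02)
        return e.mean()*1e3
    from scipy.optimize import differential_evolution as de
    r=de(c,[(g[0]-.06,g[0]+.06),(g[1]-.08,g[1]+.08),(-.35,.35)],seed=1,popsize=25,tol=1e-6,maxiter=150)
    return r.x,r.fun
def pinfit(P,z0):
    """cylinder-profile fit -> x,y,yaw(axis direction), residual mm"""
    m=P.mean(0); u=np.linalg.svd(P[:,:2]-m[:2],full_matrices=False)[2][0]
    a0=np.arctan2(u[1],u[0])
    def e(p):
        d=P-[p[0],p[1],z0]; s=d[:,0]*np.cos(p[2])+d[:,1]*np.sin(p[2]); t=-d[:,0]*np.sin(p[2])+d[:,1]*np.cos(p[2])
        r=np.hypot(t,d[:,2]); S=abs(s)
        a=np.hypot(np.maximum(S-.052,0),r-.014); b=np.hypot(np.maximum(S-.1,0),r-.007)
        return np.minimum(abs(a),abs(b))
    r=minimize(lambda p:np.minimum(e(p),.01).mean()*1e3,[m[0],m[1],a0],method="Nelder-Mead",options=dict(xatol=1e-5,fatol=1e-5,maxiter=2000,initial_simplex=np.array([m[0],m[1],a0])+np.array([[0,0,0],[.01,0,0],[0,.01,0],[0,0,.05]])))
    return r.x,r.fun
E
python3 - <<'E'
from m import *
T=cam("top");S=cam("side")
px=lambda u,v:T["W"][v,u]
for n,q in dict(carr=(270,165),p0=(390,156),p1=(388,177),p2=(395,199),p3=(395,222),t0=(174,185),t1=(177,212),honey=(285,103),cup=(307,230),pur=(215,221),whisk=(250,252),orange=(395,286)).items(): print(n,px(*q).round(3))
g=px(270,165)
for fs in([T],[S],[T,S]): print("carrier",carrier(fs,g))
for n,q in dict(t0=(174,185),t1=(177,212)).items():
  c=px(*q)
  for f in(T,S):
    P,C=pts(f,[c[0]-.05,c[1]-.045,.086],[c[0]+.05,c[1]+.045,.1]); print(n,len(P),((P.min(0)+P.max(0))/2).round(4),cv2.minEnclosingCircle(P[:,:2].astype(np.float32)))
for n,q in dict(p0=(390,156),p1=(388,177),p2=(395,199),p3=(395,222)).items():
  c=px(*q)
  for fs in([T],[S],[T,S]):
    A=[pts(f,[c[0]-.032,c[1]-.13,.036],[c[0]+.032,c[1]+.13,.07]) for f in fs]
    P=np.concatenate([a[0] for a in A]);C=np.concatenate([a[1] for a in A]); P=P[C[:,0]-C[:,2]>35]
    print(n,len(P),P[:,2].max().round(3),pinfit(P,.046))
im=cv2.imread("pics/top0.png")[120:300,130:440]; cv2.imwrite("pics/crop.png",cv2.resize(im,None,fx=2.5,fy=2.5,interpolation=2))
E
```

```text
carr [0.606 0.053 0.009]
p0 [ 0.614 -0.344  0.057]
p1 [ 0.544 -0.331  0.059]
p2 [ 0.471 -0.349  0.056]
p3 [ 0.396 -0.34   0.064]
t0 [0.53  0.365 0.093]
t1 [0.443 0.355 0.093]
honey [ 0.791 -0.     0.104]
cup [ 0.38  -0.065  0.005]
pur [0.411 0.234 0.091]
whisk [0.312 0.128 0.009]
orange [ 0.193 -0.337  0.023]
carrier (array([0.60659481, 0.04818397, 0.07589256]), np.float64(4.5429992688394565))
carrier (array([0.60698133, 0.04462533, 0.0693899 ]), np.float64(7.223473638298551))
carrier (array([0.60674628, 0.04634945, 0.07640359]), np.float64(5.634680248324694))
t0 214 [0.5409 0.3813 0.0923] ((0.5396493673324585, 0.38125619292259216), 0.028400074690580368)
t0 183 [0.5402 0.3817 0.0931] ((0.5410851240158081, 0.3824062645435333), 0.02919132262468338)
t1 226 [0.4468 0.3677 0.0921] ((0.44778159260749817, 0.368747353553772), 0.028004657477140427)
t1 202 [0.4457 0.3678 0.0915] ((0.4456291198730469, 0.36917075514793396), 0.028847577050328255)
p0 296 0.066 (array([ 0.61802414, -0.3448713 , -1.61479239]), np.float64(1.6108194281968133))
p0 170 0.064 (array([ 0.6197266 , -0.34395488,  1.53780149
[... 268 characters left out ...]
 1.41098403]), np.float64(1.9025267983763994))
p1 464 0.065 (array([ 0.54761037, -0.33165165,  1.41548172]), np.float64(1.7368370455977682))
p2 291 0.065 (array([ 0.47293114, -0.35023485, -1.72647864]), np.float64(1.587911483989477))
p2 194 0.066 (array([ 0.47124129, -0.34940093,  1.38518866]), np.float64(1.867696166332369))
p2 485 0.066 (array([ 0.47188467, -0.34958536, -1.74877436]), np.float64(1.7271618741351875))
p3 289 0.066 (array([ 0.39878422, -0.34428867, -1.64021263]), np.float64(1.665813845218749))
p3 194 0.066 (array([ 0.39656758, -0.34381458,  1.5252434 ]), np.float64(1.9641576024581782))
p3 483 0.066 (array([ 0.39766553, -0.34372688, -1.60409148]), np.float64(1.811333292755573))
```

View pics/crop.png

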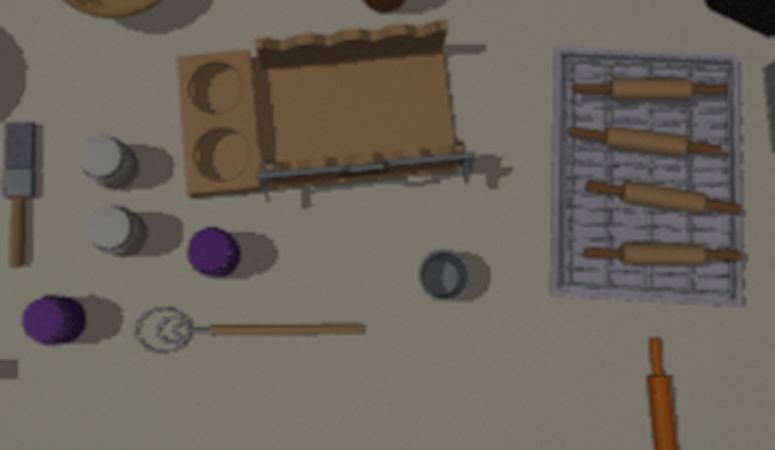

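The crop confirms four beech pins, two grey-white tubs and the bail lying near-closed on the near cheek. Next I'll check the carrier fit with an overlay and find the bail loop.

Run:
```python
from m import *
T=cam("top");S=cam("side")
c=np.array([.6067,.0464,.0755])
def w(p,c=c): p=np.atleast_2d(p).astype(float); a=c[2]; return np.stack([c[0]+p[:,0]*np.cos(a)-p[:,1]*np.sin(a),c[1]+p[:,0]*np.sin(a)+p[:,1]*np.cos(a),p[:,2]],1)
def inv(P,c=c): d=P-[c[0],c[1],0]; a=c[2]; return np.stack([d[:,0]*np.cos(a)+d[:,1]*np.sin(a),-d[:,0]*np.sin(a)+d[:,1]*np.cos(a),d[:,2]],1)
out=[]
th=np.linspace(0,6.28,40)
for f,x0,y0,x1,y1 in((T,195,120,325,205),(S,165,135,285,235)):
    k=4; im=cv2.resize(cv2.cvtColor(f["img"],cv2.COLOR_RGB2BGR)[y0:y1,x0:x1],None,fx=k,fy=k,interpolation=2)
    im=cv2.convertScaleAbs(im,alpha=1.5)
    def dr(p,col): q=(proj(f,w(p))+.5-[x0,y0])*k; cv2.polylines(im,[q.astype(int)],False,col,1)
    for s in(-1,1):
        dr(np.c_[s*.046+.036*np.cos(th),.187+.036*np.sin(th),th*0+.048],(0,255,0))
        y=np.array([-.125,-.11,-.094,-.086,-.07,-.05,-.034,-.026,-.01,.01,.026,.034,.05,.07,.086,.094,.11,.125]); n=np.min([abs(y-q) for q in(-.09,-.03,.03,.09)],0)
        for e in(-.007,.007): dr(np.c_[y*0+s*.082+e,y,np.minimum(.11,.094+np.maximum(0,n-.004))],(0,0,255))
    dr([[-.095,.24,.048],[.095,.24,.048]],(255,0,0))
    dr([[-.095,-.13,.012],[.095,-.13,.012]],(255,0,0))
    out.append(im)
    Pw,C=pts(f,[.4,-.12,.09],[.6,.25,.2]); Q=inv(Pw); m=(abs(Q[:,1])<.025)&(Q[:,2]>.118)&(Q[:,0]<-.04); print(Q[m].round(3).tolist())
    m=(Q[:,2]>.104)&(Q[:,0]<-.04)&(C.max(1)-C.min(1)<25); print("rod",np.median(Q[m],0),m.sum())
    # deck rectangle and far cheek
    Pw,C=pts(f,[.45,.15,.043],[.75,.36,.053]); Q=inv(Pw); print("deck",Q.min(0),Q.max(0))
    Pw,C=pts(f,[.6,-.12,.1],[.75,.25,.114]); Q=inv(Pw); print("far",Q.min(0),Q.max(0),np.polyfit(Q[:,1],Q[:,0],1))
for i,o in enumerate(out): cv2.imwrite(f"pics/ov{i}.png",o)
```

```text
[[-0.095, -0.016, 0.139], [-0.096, -0.018, 0.142], [-0.096, -0.022, 0.141], [-0.094, 0.024, 0.134], [-0.094, 0.021, 0.133], [-0.096, 0.015, 0.143], [-0.097, 0.012, 0.144], [-0.096, 0.009, 0.141], [-0.097, 0.006, 0.142], [-0.097, 0.003, 0.142], [-0.098, 0.0, 0.143], [-0.098, -0.003, 0.143], [-0.098, -0.006, 0.143], [-0.099, -0.009, 0.143], [-0.099, -0.012, 0.145], [-0.099, -0.015, 0.143], [-0.1, -0.018, 0.143], [-0.099, -0.021, 0.138], [-0.097, 0.025, 0.137], [-0.098, 0.022, 0.141], [-0.099, 0.019, 0.145], [-0.099, 0.016, 0.142], [-0.1, 0.013, 0.145], [-0.1, 0.01, 0.143], [-0.099, 0.006, 0.137], [-0.1, 0.004, 0.143], [-0.101, 0.001, 0.143], [-0.101, -0.002, 0.146], [-0.101, -0.006, 0.142], [-0.102, -0.008, 0.144], [-0.102, -0.012, 0.141], [-0.102, -0.015, 0.144], [-0.102, -0.018, 0.14], [-0.099, 0.025, 0.132], [-0.101, 0.022, 0.139], [-0.102, 0.019, 0.142], [-0.102, 0.016, 0.142], [-0.103, 0.013, 0.146], [-0.103, 0.01, 0.143], [-0.103, 0.007, 0.139], [-0.103, 0.004, 0.142], [-0.103, 0.001, 0.137]]
rod [-0.09434061  0.0019344   0.1221347 ] 258
deck [-0.13379678  0.09834442  0.043029  ]
[... 410 characters left out ...]
04, -0.003, 0.143], [-0.093, -0.022, 0.118], [-0.097, -0.022, 0.121], [-0.097, 0.005, 0.141], [-0.103, 0.006, 0.146], [-0.105, 0.003, 0.144], [-0.099, 0.013, 0.144], [-0.102, 0.011, 0.144], [-0.102, 0.006, 0.14], [-0.098, 0.017, 0.142], [-0.099, 0.013, 0.138], [-0.104, 0.014, 0.142], [-0.097, 0.022, 0.14], [-0.101, 0.021, 0.141], [-0.102, 0.017, 0.138], [-0.094, 0.023, 0.133], [-0.097, 0.021, 0.133], [-0.102, 0.021, 0.137], [-0.097, 0.021, 0.128], [-0.096, 0.021, 0.122]]
rod [-0.09543287  0.0064113   0.12153742] 143
deck [-0.09812658  0.10213593  0.04300123] [0.16245354 0.29433682 0.05287279]
far [ 0.06915467 -0.124156    0.10022369] [0.09010967 0.12584693 0.11319732] [0.00309762 0.07917795]
```

View pics/ov0.png

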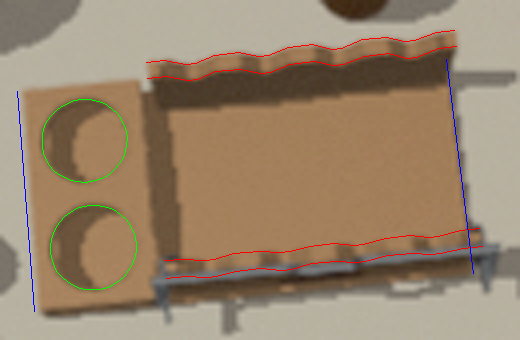

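View pics/ov1.png

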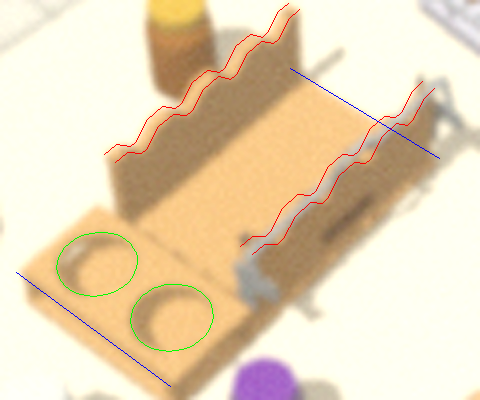

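The overlay fits: the cheeks and both wells line up within about 2 mm in each view. The bail loop is at carrier (-0.100, 0, 0.140), so the bail angle is about 0.3 rad.

```bash
cat > r.py <<'E'
from h import *
CAR=np.array([.6067,.0464,.0755])
def cw(x,y,z,c=CAR): a=c[2]; return [c[0]+x*np.cos(a)-y*np.sin(a),c[1]+x*np.sin(a)+y*np.cos(a),z]
def plan(*wps):
    """wps: (xyz, yaw): prints shifts/turn in tool units from the present pose (tool kept exactly down)"""
    s=bot.observe(); R0=Ro.from_euler("xyz",s["tool_rot"]); p0=s["position"]
    print("t",round(s["clock"],2),"pos",p0.round(4),"rot",s["tool_rot"].round(3),"w",round(s["grip_width"],4),"F",s["force"].round(1),"q",s["qpos"].round(2))
    for p,y in wps:
        d=R0.inv().apply(np.array(p)-p0)/.2; v=(R0.inv()*Ro.from_euler("xyz",[np.pi,0,y])).as_rotvec()/(np.pi/2)
        print("  ",np.array(p).round(3),[float(round(k,3)) for k in (*d,*v)])
E
python3 - <<'E'
from r import *
g=cw(-.1,0,.138); print(g)
plan(([.35,-.4,.26],.9),(cw(-.1,0,.24),CAR[2]+np.pi/2),(g,CAR[2]+np.pi/2))
E
```

```text
[np.float64(0.5069848771388468), np.float64(0.03885717077051895), 0.138]
t 0.3 pos [ 0.2541 -0.5709  0.2481] rot [-3.141  0.     0.419] w 0.0855 F [0.5 0.3 0.8] q [ 1.08  0.52 -0.04  1.6   0.02  1.02 -0.11]
   [ 0.35 -0.4   0.26] [0.785, -0.586, -0.059, -0.0, -0.0, -0.306]
   [0.507 0.039 0.24 ] [2.395, -2.271, 0.041, -0.0, -0.0, -0.781]
   [0.507 0.039 0.138] [2.395, -2.271, 0.551, -0.0, -0.0, -0.781]
```

```bash
python3 -m inch '[[0.3,-0.28,0,0,0,0,0.5],[0.6,-0.57,0,0,0,0,0.5],[0.9,-0.85,0,0,0,0,0.5],[1,-0.95,0,0,0,0,0.5],[1,-0.95,0,0,0,0,0.5],[1,-0.95,0,0,0,0,0.5],[1,-0.95,0,0,0,0,0.5]]' 40
python3 -m inch '[[0.3,-0.28,0,0,0,0,0.5],[0.6,-0.57,0,0,0,0,0.5],[0.9,-0.85,0,0,0,0,0.5],[1,-0.95,0,0,0,0,0.5],[1,-0.95,0,0,0,0,0.5],[1,-0.95,0,0,0,0,0.5],[1,-0.95,0,0,0,0,0.5]]'
python3 -m inch '[[0.2,-0.2,0,0,0,-0.1,0.5],[0.395,-0.37,0,0,0,-0.2,0.5],[0.395,-0.37,0.04,0,0,-0.3,0.5],[0.395,-0.37,0.04,0,0,-0.4,0.5],[0.395,-0.37,0.04,0,0,-0.5,0.5],[0.395,-0.37,0.04,0,0,-0.6,0.5],[0.395,-0.37,0.04,0,0,-0.7,0.5],[0.395,-0.37,0.04,0,0,-0.781,0.5],[0.395,-0.37,0.04,0,0,-0.781,0.5],[0.395,-0.37,0.04,0,0,-0.781,0.5]]'
python3 - <<'E'
from r import *
plan((cw(-.1,0,.138),CAR[2]+np.pi/2))
E
```

```text
clock: 1.18
position: [0.3593, -0.3168, 0.2484]
tool_rot: [3.141, 0.0, 0.418]
force: [0.4, -0.6, -0.2]
grip_width: 0.0429
finger_force: 0.0
clock: 2.05
position: [0.4648, -0.0627, 0.2481]
tool_rot: [3.141, 0.001, 0.417]
force: [0.7, 0.3, 0.3]
grip_width: 0.0429
finger_force: 0.0
clock: 3.3
position: [0.5072, 0.0376, 0.2403]
tool_rot: [-3.141, 0.0, 1.641]
force: [-0.2, 0.1, -0.5]
grip_width: 0.0427
finger_force: 0.0
t 3.3 pos [0.5072 0.0376 0.2403] rot [-3.141  0.     1.641] w 0.0427 F [-0.2  0.1 -0.5] q [ 0.24  0.39 -0.56  1.89  0.25  0.93 -0.37]
   [0.507 0.039 0.138] [0.006, -0.0, 0.511, -0.0, 0.0, -0.003]
```

```bash
python3 -m inch '[[0.006,0,0.2,0,0,0,0.5],[0.006,0,0.4,0,0,0,0.5],[0.006,0,0.51,0,0,0,0.5],[0.006,0,0.51,0,0,0,0.3],[0.006,0,0.51,0,0,0,0.15],[0.006,0,0.51,0,0,0,0.02],[0.006,0,0.51,0,0,0,0],[0.006,0,0.51,0,0,0,0],[0.006,0,0.51,0,0,0,0]]' 25
python3 - <<'E'
from r import *
plan((cw(-.1,0,.138),CAR[2]+np.pi/2))
E
```

```text
clock: 4.42
position: [0.5078, 0.0398, 0.1394]
tool_rot: [3.14, 0.0, 1.645]
force: [-0.4, 0.2, 8.4]
grip_width: 0.0068
finger_force: 24.9
t 4.42 pos [0.5078 0.0398 0.1394] rot [3.14  0.    1.645] w 0.0068 F [-0.4  0.2  8.4] q [ 0.18  0.53 -0.49  1.98  0.38  0.72 -0.47]
   [0.507 0.039 0.138] [-0.004, -0.004, 0.007, 0.001, 0.0, -0.001]
```

Gripped (width about 7 mm). Now swing along the arc.

```bash
python3 -m inch '[[0,-0.02,0,0,0,0,0],[0,-0.043,0,0,0,0,0],[0,-0.066,0.003,0,0,0,0],[0,-0.088,0.006,0,0,0,0],[0,-0.11,0.012,0,0,0,0],[0,-0.132,0.019,0,0,0,0],[0,-0.153,0.028,0,0,0,0],[0,-0.173,0.038,0,0,0,0],[0,-0.192,0.05,0,0,0,0],[0,-0.211,0.063,0,0,0,0],[0,-0.228,0.078,0,0,0,0],[0,-0.244,0.093,0,0,0,0],[0,-0.257,0.108,0,0,0,0],[0,-0.269,0.123,0,0,0,0],[0,-0.28,0.139,0,0,0,0],[0,-0.289,0.154,0,0,0,0],[0,-0.289,0.154,0,0,0,0],[0,-0.289,0.154,0,0,0,0]]'
python3 - <<'E'
from r import *
plan((cw(-.158,0,.108),CAR[2]+np.pi/2))
cam("side","pics/s1.png")
im=cv2.imread("pics/s1.png")[60:260,150:420]; cv2.imwrite("pics/s1c.png",cv2.resize(im,None,fx=2.5,fy=2.5))
E
```

```text
clock: 6.68
position: [0.4495, 0.0355, 0.1073]
tool_rot: [3.141, -0.0, 1.646]
force: [5.6, 1.0, -1.8]
grip_width: 0.0067
finger_force: 24.3
t 6.67 pos [0.4495 0.0355 0.1073] rot [ 3.141 -0.     1.646] w 0.0067 F [ 5.6  1.  -1.8] q [ 0.15  0.52 -0.47  2.14  0.42  0.57 -0.55]
   [0.449 0.034 0.108] [-0.005, -0.002, -0.004, 0.0, -0.0, -0.0]
```

View pics/s1c.png

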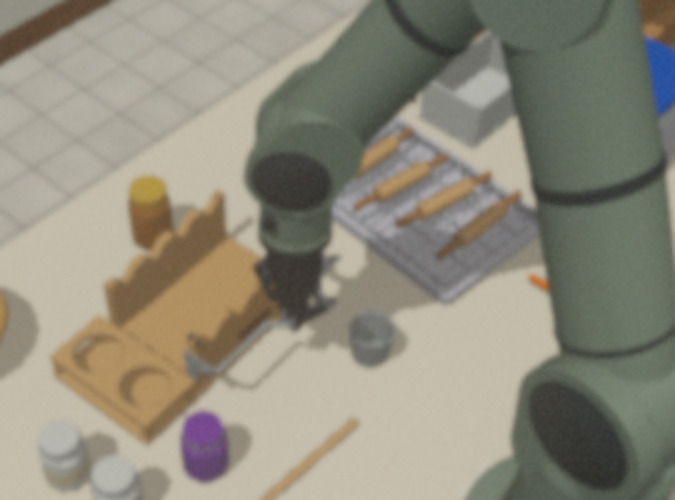

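The bail is open, with the loop held clear at about 1.45 rad. Release, lift, and re-measure the pins.

```bash
python3 -m inch '[[0,0,0,0,0,0,0.15],[0,0,0,0,0,0,0.3],[0,0,0,0,0,0,0.4],[0,0,-0.2,0,0,0,0.4],[0,0,-0.5,0,0,0,0.4],[0,0,-0.8,0,0,0,0.5],[0,0,-0.8,0,0,0,0.6]]'
cat > pins.py <<'E'
from m import *
def pins(names=("top","side"),G=((.6189,-.344),(.5476,-.3317),(.4719,-.3496),(.3977,-.3437))):
    fs=[cam(n) for n in names]
    for i,c in enumerate(G):
        A=[pts(f,[c[0]-.032,c[1]-.13,.036],[c[0]+.032,c[1]+.13,.07]) for f in fs]
        P=np.concatenate([a[0] for a in A]);C=np.concatenate([a[1] for a in A]); P=P[C[:,0]-C[:,2]>35]
        if len(P)<150: print(i,"few",len(P)); continue
        p,e=pinfit(P,.046); p[2]=p[2]%np.pi; print(i,len(P),p.round(4),round(e,2))
if __name__=="__main__": pins()
E
python3 pins.py
python3 - <<'E'
from r import *
y=1.522
plan(([.6189,-.344,.2],y),([.6189,-.344,.044],y))
E
```

```text
clock: 7.6
position: [0.4508, 0.0356, 0.2711]
tool_rot: [3.135, 0.001, 1.645]
force: [0.2, -0.9, -1.1]
grip_width: 0.0514
finger_force: 0.0
0 475 [ 0.6193 -0.3433  1.5191] 1.8
1 496 [ 0.5472 -0.3321  1.4456] 1.79
2 324 [ 0.4719 -0.3478  1.3943] 1.84
3 247 [ 0.3967 -0.3425  1.5455] 1.89
t 7.7 pos [0.4493 0.0351 0.2676] rot [3.141e+00 1.000e-03 1.645e+00] w 0.051 F [-0.7 -0.2 -1. ] q [ 0.31  0.26 -0.61  1.99  0.19  0.94 -0.33]
   [ 0.619 -0.344  0.2  ] [-1.953, 0.705, 0.339, 0.0, 0.0, 0.078]
   [ 0.619 -0.344  0.044] [-1.952, 0.705, 1.119, 0.0, 0.0, 0.078]
```

```bash
python3 -m inch '[[-0.3,0.1,0,0,0,0,0.6],[-0.6,0.2,0,0,0,0,0.6],[-0.9,0.3,0,0,0,0,0.6],[-1,0.35,0,0,0,0.04,0.6],[-1,0.35,0,0,0,0.078,0.6],[-1,0.35,0,0,0,0.078,0.6],[-1,0.35,0,0,0,0.078,0.6]]' 40
python3 - <<'E'
from r import *
y=1.522
plan(([.619,-.3437,.13],y),([.619,-.3437,.053],y))
E
```

```text
clock: 8.57
position: [0.5338, -0.1583, 0.2668]
tool_rot: [-3.14, -0.0, 1.525]
force: [0.8, -0.6, -0.4]
grip_width: 0.0511
finger_force: 0.0
t 8.57 pos [ 0.5338 -0.1583  0.2668] rot [-3.14  -0.     1.525] w 0.0511 F [ 0.8 -0.6 -0.4] q [ 0.53  0.43 -0.47  1.74  0.22  1.03 -0.07]
   [ 0.619 -0.344  0.13 ] [-0.907, 0.469, 0.683, -0.001, -0.0, 0.002]
   [ 0.619 -0.344  0.053] [-0.907, 0.469, 1.068, -0.001, -0.0, 0.002]
```

```bash
python3 -m inch '[[-0.25,0.13,0.15,0,0,0,0.6],[-0.5,0.26,0.3,0,0,0,0.6],[-0.75,0.39,0.45,0,0,0,0.6],[-0.907,0.469,0.683,0,0,0,0.6],[-0.907,0.469,0.683,0,0,0,0.6],[-0.907,0.469,0.85,0,0,0,0.6],[-0.907,0.469,0.99,0,0,0,0.6],[-0.907,0.469,0.99,0,0,0,0.6]]'
python3 -m inch '[[0,0,0.07,0,0,0,0.6],[0,0,0.075,0,0,0,0.45],[0,0,0.075,0,0,0,0.3],[0,0,0.075,0,0,0,0.2],[0,0,0.075,0,0,0,0.1],[0,0,0.075,0,0,0,0.1],[0,0,0.075,0,0,0,0.1]]'
python3 - <<'E'
from r import *
y=1.522
plan(([.619,-.3437,.053],y),([.619,-.3437,.25],y))
E
```

```text
clock: 9.57
position: [0.6186, -0.343, 0.0686]
tool_rot: [-3.14, -0.001, 1.525]
force: [1.2, -0.4, 0.7]
grip_width: 0.0511
finger_force: 0.0
clock: 10.45
position: [0.6195, -0.3445, 0.0551]
tool_rot: [3.141, 0.0, 1.523]
force: [-1.8, 0.4, 8.0]
grip_width: 0.0269
finger_force: 40.2
t 10.45 pos [ 0.6195 -0.3445  0.0551] rot [3.141 0.    1.523] w 0.0269 F [-1.8  0.4  8. ] q [ 0.63  0.89 -0.35  1.46  0.36  0.85  0.11]
   [ 0.619 -0.344  0.053] [0.004, -0.003, 0.011, 0.0, 0.0, 0.001]
   [ 0.619 -0.344  0.25 ] [0.004, -0.002, -0.974, 0.0, 0.0, 0.001]
```

```bash
python3 -m inch '[[0,0,-0.2,0,0,0,0],[0,0,-0.5,0,0,0,0],[0,0,-0.8,0,0,0,0],[0,0,-0.8,0,0,0,0]]'
python3 - <<'E'
from r import *
y=CAR[2]
plan((cw(0,-.09,.2),y),(cw(0,-.09,.112),y))
E
```

```text
clock: 10.95
position: [0.6209, -0.3453, 0.2197]
tool_rot: [3.135, 0.003, 1.523]
force: [0.9, -1.0, -0.9]
grip_width: 0.0272
finger_force: 40.0
t 10.95 pos [ 0.6209 -0.3453  0.2197] rot [3.135e+00 3.000e-03 1.523e+00] w 0.0272 F [ 0.9 -1.  -0.9] q [ 0.66  0.71 -0.4   1.36  0.29  1.12  0.17]
   [ 0.613 -0.043  0.2  ] [1.506, -0.111, 0.093, 0.005, -0.002, 0.921]
   [ 0.613 -0.043  0.112] [1.508, -0.114, 0.533, 0.005, -0.002, 0.921]
```

```bash
python3 -m inch '[[0.2,0,0,0,0,0.1,0],[0.4,0,0,0,0,0.2,0],[0.6,0,0,0,0,0.3,0],[0.8,0,0,0,0,0.4,0],[1,-0.1,0,0,0,0.5,0],[1,-0.1,0,0,0,0.6,0],[1,-0.1,0,0,0,0.7,0],[1,-0.1,0,0,0,0.8,0],[1,-0.1,0,0,0,0.9,0],[1,-0.1,0,0,0,0.921,0],[1,-0.1,0,0,0,0.921,0]]'
python3 - <<'E'
from r import *
y=CAR[2]
plan((cw(0,-.09,.2),y),(cw(0,-.09,.12),y),(cw(0,-.09,.110),y))
E
```

```text
clock: 12.32
position: [0.6086, -0.1436, 0.2141]
tool_rot: [-3.142, 0.001, 0.079]
force: [-0.1, -0.5, -0.4]
grip_width: 0.0268
finger_force: 40.0
t 12.32 pos [ 0.6086 -0.1436  0.2141] rot [-3.142e+00  1.000e-03  7.900e-02] w 0.0268 F [-0.1 -0.5 -0.4] q [ 0.19  0.56 -0.08  1.63  0.05  0.96 -1.4 ]
   [ 0.613 -0.043  0.2  ] [0.064, -0.498, 0.071, -0.0, 0.0, 0.002]
   [ 0.613 -0.043  0.12 ] [0.064, -0.498, 0.471, -0.0, 0.0, 0.002]
   [ 0.613 -0.043  0.11 ] [0.064, -0.498, 0.521, -0.0, 0.0, 0.002]
```

```bash
python3 -m inch '[[0.03,-0.25,0.05,0,0,0,0],[0.064,-0.498,0.1,0,0,0,0],[0.064,-0.498,0.3,0,0,0,0],[0.064,-0.498,0.4,0,0,0,0],[0.064,-0.498,0.47,0,0,0,0],[0.064,-0.498,0.5,0,0,0,0],[0.064,-0.498,0.515,0,0,0,0],[0.064,-0.498,0.515,0,0,0,0]]'
python3 -m inch '[[0,0,0,0,0,0,0.35],[0,0,0,0,0,0,0.45],[0,0,0,0,0,0,0.47],[0,0,-0.1,0,0,0,0.47],[0,0,-0.3,0,0,0,0.47],[0,0,-0.6,0,0,0,0.47],[0,0,-0.6,0,0,0,0.6]]'
cat > pc.py <<'E'
from m import *
from r import CAR,cw,plan
def chk():
    fs=[cam(n) for n in("top","side")]
    a=CAR[2]; A=[pts(f,[.4,-.15,.07],[.8,.25,.125]) for f in fs]
    P=np.concatenate([x[0] for x in A]); d=P-[CAR[0],CAR[1],0]
    Q=np.stack([d[:,0]*np.cos(a)+d[:,1]*np.sin(a),-d[:,0]*np.sin(a)+d[:,1]*np.cos(a),P[:,2]],1)
    for i,y in enumerate((-.09,-.03,.03,.09)):
        k=Q[(abs(Q[:,1]-y)<.027)&(abs(Q[:,0])<.072)&(Q[:,2]>.08)]
        if len(k)<60: print("notch",i,"empty",len(k)); continue
        # add handle ends outside cheeks for the axial fit
        k2=Q[(abs(Q[:,1]-y)<.02)&(abs(Q[:,0])<.11)&(Q[:,2]>.097)]
        p,e=pinfit(k2,.101)
        b=k[k[:,2]>.098]; print("notch",i,len(k),"fit x,y,yaw",p[:2].round(4),round((p[2]+1.57)%3.1416-1.57,3),"res",round(e,2),"topz",np.percentile(k[:,2],97).round(4),"barrel x",b[:,0].min().round(3),b[:,0].max().round(3))
E
python3 - <<'E'
from pc import *
chk(); plan()
cam("side","pics/s2.png")
im=cv2.imread("pics/s2.png")[60:260,150:420]; cv2.imwrite("pics/s2c.png",cv2.resize(im,None,fx=2.5,fy=2.5))
E
python3 pins.py
```

```text
clock: 13.32
position: [0.6142, -0.0435, 0.1119]
tool_rot: [3.142, -0.001, 0.076]
force: [0.3, 0.1, -1.2]
grip_width: 0.027
finger_force: 40.0
clock: 14.2
position: [0.6158, -0.0435, 0.2361]
tool_rot: [3.141, -0.007, 0.076]
force: [-0.2, -0.9, -0.1]
grip_width: 0.0515
finger_force: 0.0
notch 0 489 fit x,y,yaw [-0.0035 -0.0891] 0.01 res 2.21 topz 0.1176 barrel x -0.072 0.072
notch 1 empty 6
notch 2 empty 5
notch 3 empty 3
t 14.3 pos [ 0.614  -0.0435  0.232 ] rot [ 3.141e+00 -1.000e-03  7.600e-02] w 0.0512 F [ 0.4  0.5 -1. ] q [ 0.04  0.52 -0.09  1.64  0.05  0.98 -1.57]
0 few 0
1 277 [ 0.5453 -0.3313  1.389 ] 1.84
2 330 [ 0.4713 -0.3492  1.3712] 1.81
3 356 [ 0.3978 -0.3412  1.511 ] 1.78
```

View pics/s2c.png

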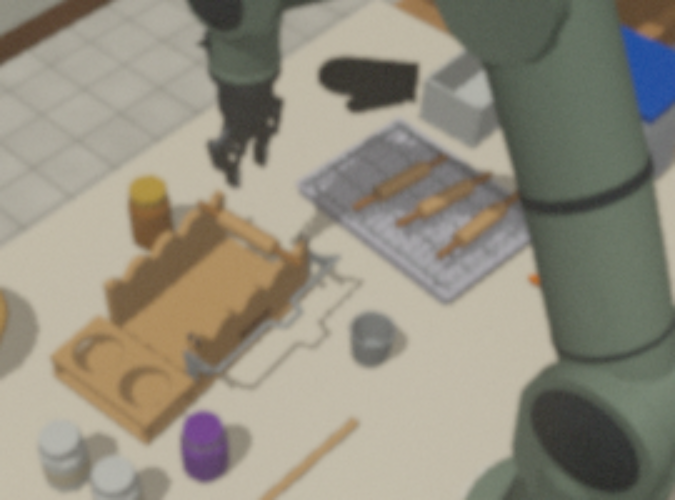

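The first pin is seated in notch 0, midway between the cheeks, and the bail stays open. Pin 1 is next.

```bash
python3 -m inch '[[0,0.25,0,0,0,-0.1,0.6],[-0.1,0.5,0,0,0,-0.2,0.6],[-0.2,0.75,0,0,0,-0.3,0.6],[-0.3,1,0,0,0,-0.4,0.6],[-0.35,1,0,0,0,-0.5,0.6],[-0.4,1,0,0,0,-0.6,0.6],[-0.4,1,0,0,0,-0.7,0.6],[-0.4,1,0,0,0,-0.8,0.6],[-0.4,1,0,0,0,-0.86,0.6],[-0.4,1,0,0,0,-0.86,0.6]]'
python3 - <<'E'
from r import *
y=1.42
plan(([.5465,-.3315,.12],y),([.5465,-.3315,.053],y))
E
```

```text
clock: 15.7
position: [0.549, -0.249, 0.2306]
tool_rot: [-3.14, -0.001, 1.427]
force: [0.4, -0.4, 0.6]
grip_width: 0.0513
finger_force: 0.0
t 15.7 pos [ 0.549  -0.249   0.2306] rot [-3.140e+00 -1.000e-03  1.427e+00] w 0.0513 F [ 0.4 -0.4  0.6] q [ 0.6   0.53 -0.39  1.66  0.23  1.   -0.02]
   [ 0.546 -0.332  0.12 ] [-0.411, 0.048, 0.552, -0.001, -0.0, 0.004]
   [ 0.546 -0.332  0.053] [-0.411, 0.048, 0.887, -0.001, -0.0, 0.004]
```

```bash
python3 -m inch '[[-0.2,0.02,0.1,0,0,0,0.6],[-0.411,0.048,0.3,0,0,0,0.6],[-0.411,0.048,0.55,0,0,0,0.6],[-0.411,0.048,0.7,0,0,0,0.6],[-0.411,0.048,0.82,0,0,0,0.6],[-0.411,0.048,0.885,0,0,0,0.6],[-0.411,0.048,0.885,0,0,0,0.45],[-0.411,0.048,0.885,0,0,0,0.3],[-0.411,0.048,0.885,0,0,0,0.2],[-0.411,0.048,0.885,0,0,0,0],[-0.411,0.048,0.885,0,0,0,0],[-0.411,0.048,0.885,0,0,0,0]]'
python3 -m inch '[[0,0,-0.2,0,0,0,0],[0,0,-0.5,0,0,0,0],[0,0,-0.8,0,0,0,0],[0,0,-0.8,0,0,0,0],[0,0,-0.8,0,0,0,0]]'
python3 - <<'E'
from r import *
y=CAR[2]
plan((cw(.002,-.03,.2),y),(cw(0.002,-.03,.111),y))
E
```

```text
clock: 17.2
position: [0.5474, -0.332, 0.0552]
tool_rot: [3.141, 0.0, 1.427]
force: [-1.2, 0.2, 7.3]
grip_width: 0.0273
finger_force: 40.5
clock: 17.82
position: [0.5468, -0.3317, 0.2142]
tool_rot: [-3.141, 0.0, 1.427]
force: [-0.3, 0.2, -1.0]
grip_width: 0.0267
finger_force: 39.9
t 17.82 pos [ 0.5468 -0.3317  0.2142] rot [-3.141  0.     1.427] w 0.0267 F [-0.3  0.2 -1. ] q [ 0.7   0.6  -0.37  1.58  0.25  1.01  0.11]
   [0.611 0.017 0.2  ] [1.77, 0.068, 0.071, -0.0, 0.0, 0.86]
   [0.611 0.017 0.111] [1.77, 0.068, 0.516, -0.0, 0.0, 0.86]
```

```bash
python3 -m inch '[[0.2,0,0,0,0,0.1,0],[0.4,0.02,0,0,0,0.2,0],[0.6,0.04,0,0,0,0.3,0],[0.8,0.06,0,0,0,0.4,0],[1,0.07,0,0,0,0.5,0],[1,0.07,0,0,0,0.6,0],[1,0.07,0,0,0,0.7,0],[1,0.07,0,0,0,0.8,0],[1,0.07,0,0,0,0.86,0],[1,0.07,0,0,0,0.86,0],[1,0.07,0,0,0,0.86,0]]'
python3 - <<'E'
from r import *
y=CAR[2]
plan((cw(.002,-.03,.2),y),(cw(0.002,-.03,.111),y))
E
```

```text
clock: 19.2
position: [0.5893, -0.1356, 0.2137]
tool_rot: [-3.141, 0.001, 0.079]
force: [0.4, -0.4, 0.3]
grip_width: 0.0269
finger_force: 39.9
t 19.2 pos [ 0.5893 -0.1356  0.2137] rot [-3.141e+00  1.000e-03  7.900e-02] w 0.0269 F [ 0.4 -0.4  0.3] q [ 0.18  0.53 -0.07  1.69  0.04  0.93 -1.4 ]
   [0.611 0.017 0.2  ] [0.168, -0.75, 0.069, -0.0, 0.001, 0.002]
   [0.611 0.017 0.111] [0.168, -0.75, 0.514, -0.0, 0.001, 0.002]
```

```bash
python3 -m inch '[[0.05,-0.25,0,0,0,0,0],[0.1,-0.5,0.03,0,0,0,0],[0.168,-0.75,0.08,0,0,0,0],[0.168,-0.75,0.1,0,0,0,0],[0.168,-0.75,0.3,0,0,0,0],[0.168,-0.75,0.4,0,0,0,0],[0.168,-0.75,0.47,0,0,0,0],[0.168,-0.75,0.51,0,0,0,0],[0.168,-0.75,0.51,0,0,0,0]]'
python3 -m inch '[[0,0,0,0,0,0,0.35],[0,0,0,0,0,0,0.45],[0,0,0,0,0,0,0.47],[0,0,-0.1,0,0,0,0.47],[0,0,-0.3,0,0,0,0.47],[0,0,-0.6,0,0,0,0.47],[0,0,-0.6,0,0,0,0.6]]'
python3 - <<'E'
from pc import *
chk(); plan(([.4715,-.3493,.23],1.385))
E
python3 pins.py
```

```text
clock: 20.32
position: [0.6117, 0.0162, 0.1124]
tool_rot: [3.142, 0.0, 0.076]
force: [-0.4, 0.2, -0.5]
grip_width: 0.0267
finger_force: 39.9
clock: 21.2
position: [0.6136, 0.0165, 0.2372]
tool_rot: [-3.141, -0.007, 0.076]
force: [-0.2, 0.1, -0.7]
grip_width: 0.0517
finger_force: 0.0
notch 0 231 fit x,y,yaw [-0.005  -0.0895] 0.004 res 2.69 topz 0.1177 barrel x -0.071 0.071
notch 1 346 fit x,y,yaw [-0.0031 -0.0298] -0.006 res 2.28 topz 0.1173 barrel x -0.072 0.072
notch 2 empty 5
notch 3 empty 1
t 21.3 pos [0.6118 0.0164 0.2331] rot [ 3.142e+00 -1.000e-03  7.600e-02] w 0.051 F [-0.3 -0.2 -0.9] q [-0.06  0.52 -0.09  1.65  0.05  0.98 -1.66]
   [ 0.472 -0.349  0.23 ] [-0.839, 1.77, 0.014, 0.0, -0.001, -0.833]
0 few 0
1 few 0
2 357 [ 0.4713 -0.3472  1.3793] 1.96
3 394 [ 0.3958 -0.3424  1.4917] 1.73
```

```bash
python3 -m inch '[[0,0.25,0,0,0,-0.1,0.6],[-0.1,0.5,0,0,0,-0.2,0.6],[-0.2,0.75,0,0,0,-0.3,0.6],[-0.3,1,0,0,0,-0.4,0.6],[-0.4,1,0,0,0,-0.5,0.6],[-0.5,1,0,0,0,-0.6,0.6],[-0.5,1,0,0,0,-0.7,0.6],[-0.5,1,0,0,0,-0.8,0.6],[-0.5,1,0,0,0,-0.833,0.6],[-0.5,1,0,0,0,-0.833,0.6]]'
python3 - <<'E'
from r import *
y=1.383
plan(([.4714,-.3485,.12],y),([.4714,-.3485,.053],y))
E
```

```text
clock: 22.65
position: [0.5268, -0.1907, 0.2315]
tool_rot: [-3.14, -0.001, 1.384]
force: [0.1, -0.4, -0.0]
grip_width: 0.0514
finger_force: 0.0
t 22.65 pos [ 0.5268 -0.1907  0.2315] rot [-3.140e+00 -1.000e-03  1.384e+00] w 0.0514 F [ 0.1 -0.4 -0. ] q [ 0.52  0.46 -0.38  1.78  0.2   0.95 -0.13]
   [ 0.471 -0.348  0.12 ] [-0.827, -0.125, 0.557, -0.001, -0.0, 0.001]
   [ 0.471 -0.348  0.053] [-0.827, -0.124, 0.892, -0.001, -0.0, 0.001]
```

```bash
python3 -m inch '[[-0.25,-0.04,0.1,0,0,0,0.6],[-0.5,-0.08,0.2,0,0,0,0.6],[-0.75,-0.11,0.3,0,0,0,0.6],[-0.827,-0.125,0.45,0,0,0,0.6],[-0.827,-0.125,0.6,0,0,0,0.6],[-0.827,-0.125,0.75,0,0,0,0.6],[-0.827,-0.125,0.85,0,0,0,0.6],[-0.827,-0.125,0.89,0,0,0,0.6],[-0.827,-0.125,0.89,0,0,0,0.45],[-0.827,-0.125,0.89,0,0,0,0.3],[-0.827,-0.125,0.89,0,0,0,0.2],[-0.827,-0.125,0.89,0,0,0,0],[-0.827,-0.125,0.89,0,0,0,0],[-0.827,-0.125,0.89,0,0,0,0]]'
python3 -m inch '[[0,0,-0.2,0,0,0,0],[0,0,-0.5,0,0,0,0],[0,0,-0.8,0,0,0,0],[0,0,-0.8,0,0,0,0],[0,0,-0.8,0,0,0,0]]'
python3 - <<'E'
from r import *
y=CAR[2]
plan((cw(.002,.03,.2),y),(cw(0.002,.03,.111),y))
E
```

```text
clock: 24.4
position: [0.4725, -0.3488, 0.0554]
tool_rot: [3.14, 0.001, 1.385]
force: [-0.2, 1.3, 7.9]
grip_width: 0.0269
finger_force: 40.4
clock: 25.02
position: [0.4718, -0.3486, 0.2145]
tool_rot: [-3.142, 0.0, 1.385]
force: [-0.4, 0.4, -1.3]
grip_width: 0.0268
finger_force: 39.8
t 25.02 pos [ 0.4718 -0.3486  0.2145] rot [-3.142  0.     1.385] w 0.0268 F [-0.4  0.4 -1.3] q [ 0.78  0.52 -0.34  1.73  0.21  0.94  0.17]
   [0.606 0.076 0.2  ] [2.213, 0.268, 0.072, 0.0, 0.0, 0.833]
   [0.606 0.076 0.111] [2.213, 0.268, 0.517, 0.0, 0.0, 0.833]
```

```bash
python3 -m inch '[[0.3,0.04,0,0,0,0,0],[0.6,0.08,0,0,0,0.05,0],[0.9,0.11,0,0,0,0.13,0],[1,0.13,0,0,0,0.23,0],[1,0.13,0,0,0,0.33,0],[1,0.13,0,0,0,0.4,0],[1,0.13,0,0,0,0.42,0],[1,0.13,0,0,0,0.42,0]]'
python3 - <<'E'
from r import *
y=CAR[2]
plan((cw(.002,.03,.2),y),(cw(0.002,.03,.111),y))
E
```

```text
clock: 26.02
position: [0.5343, -0.1568, 0.2138]
tool_rot: [-3.141, 0.001, 0.727]
force: [-0.9, -0.1, -0.6]
grip_width: 0.027
finger_force: 39.8
t 26.02 pos [ 0.5343 -0.1568  0.2138] rot [-3.141e+00  1.000e-03  7.270e-01] w 0.027 F [-0.9 -0.1 -0.6] q [ 0.34  0.46 -0.22  1.81  0.13  0.89 -0.78]
   [0.606 0.076 0.2  ] [1.045, -0.632, 0.069, -0.0, 0.001, 0.415]
   [0.606 0.076 0.111] [1.045, -0.632, 0.514, -0.0, 0.001, 0.415]
```

```bash
python3 -m inch '[[0.2,-0.13,0,0,0,0.1,0],[0.4,-0.26,0,0,0,0.2,0],[0.6,-0.38,0,0,0,0.3,0],[0.8,-0.5,0,0,0,0.4,0],[1,-0.632,0.03,0,0,0.415,0],[1,-0.632,0.05,0,0,0.415,0],[1,-0.632,0.05,0,0,0.415,0]]'
python3 - <<'E'
from r import *
y=CAR[2]
plan((cw(.002,.03,.2),y),(cw(0.002,.03,.111),y))
E
```

```text
clock: 26.9
position: [0.6001, 0.0697, 0.2038]
tool_rot: [3.141, 0.001, 0.074]
force: [-0.3, -0.6, -0.1]
grip_width: 0.0274
finger_force: 39.8
t 26.9 pos [0.6001 0.0697 0.2038] rot [3.141e+00 1.000e-03 7.400e-02] w 0.0274 F [-0.3 -0.6 -0.1] q [-0.15  0.54 -0.1   1.7   0.06  0.91 -1.76]
   [0.606 0.076 0.2  ] [0.034, -0.032, 0.019, 0.0, 0.001, -0.001]
   [0.606 0.076 0.111] [0.035, -0.032, 0.464, 0.0, 0.001, -0.001]
```

```bash
python3 -m inch '[[0.034,-0.032,0.05,0,0,0,0],[0.034,-0.032,0.25,0,0,0,0],[0.034,-0.032,0.36,0,0,0,0],[0.034,-0.032,0.43,0,0,0,0],[0.034,-0.032,0.46,0,0,0,0],[0.034,-0.032,0.46,0,0,0,0]]'
python3 -m inch '[[0,0,0,0,0,0,0.35],[0,0,0,0,0,0,0.45],[0,0,0,0,0,0,0.47],[0,0,-0.1,0,0,0,0.47],[0,0,-0.3,0,0,0,0.47],[0,0,-0.6,0,0,0,0.47],[0,0,-0.6,0,0,0,0.6]]'
python3 - <<'E'
from pc import *
chk(); plan(([.397,-.3425,.23],1.51))
E
python3 pins.py
```

```text
clock: 27.65
position: [0.607, 0.0772, 0.1127]
tool_rot: [-3.142, -0.0, 0.073]
force: [0.7, 0.4, -0.5]
grip_width: 0.0268
finger_force: 39.8
clock: 28.52
position: [0.6087, 0.0775, 0.2372]
tool_rot: [-3.141, -0.007, 0.073]
force: [-0.3, -1.0, 0.0]
grip_width: 0.0513
finger_force: 0.0
notch 0 237 fit x,y,yaw [-0.0047 -0.0898] 0.017 res 2.43 topz 0.1174 barrel x -0.072 0.071
notch 1 240 fit x,y,yaw [-0.0034 -0.0302] 0.006 res 2.56 topz 0.1173 barrel x -0.07 0.072
notch 2 248 fit x,y,yaw [-0.0018  0.0319] 0.007 res 2.65 topz 0.1175 barrel x -0.071 0.072
notch 3 empty 8
t 28.62 pos [0.6069 0.0773 0.2331] rot [-3.141e+00 -1.000e-03  7.300e-02] w 0.0511 F [-0.7  0.1 -0.9] q [-0.16  0.52 -0.1   1.65  0.06  0.98 -1.77]
   [ 0.397 -0.342  0.23 ] [-1.2, 2.016, 0.014, 0.0, -0.001, -0.915]
0 few 0
1 few 0
2 few 0
3 353 [ 0.397  -0.341   1.5537] 1.83
```

```bash
python3 -m inch '[[-0.1,0.25,0,0,0,0,0.6],[-0.25,0.5,0,0,0,-0.1,0.6],[-0.4,0.75,0,0,0,-0.2,0.6],[-0.5,1,0,0,0,-0.3,0.6],[-0.6,1,0,0,0,-0.4,0.6],[-0.6,1,0,0,0,-0.5,0.6],[-0.6,1,0,0,0,-0.6,0.6],[-0.6,1,0,0,0,-0.7,0.6],[-0.6,1,0,0,0,-0.8,0.6],[-0.6,1,0,0,0,-0.9,0.6],[-0.6,1,0,0,0,-0.927,0.6],[-0.6,1,0,0,0,-0.927,0.6]]'
python3 - <<'E'
from r import *
y=1.53
plan(([.397,-.3425,.12],y),([.397,-.3425,.053],y))
E
```

```text
clock: 30.22
position: [0.5013, -0.131, 0.2316]
tool_rot: [-3.14, -0.001, 1.529]
force: [0.2, 0.0, -0.2]
grip_width: 0.0517
finger_force: 0.0
t 30.23 pos [ 0.5013 -0.131   0.2316] rot [-3.140e+00 -1.000e-03  1.529e+00] w 0.0517 F [ 0.2  0.  -0.2] q [ 0.45  0.4  -0.4   1.88  0.19  0.9  -0.09]
   [ 0.397 -0.342  0.12 ] [-1.079, -0.476, 0.558, -0.001, -0.0, -0.001]
   [ 0.397 -0.342  0.053] [-1.079, -0.475, 0.893, -0.001, -0.0, -0.001]
```

```bash
python3 -m inch '[[-0.25,-0.12,0,0,0,0,0.6],[-0.5,-0.24,0.1,0,0,0,0.6],[-0.75,-0.36,0.2,0,0,0,0.6],[-1,-0.476,0.3,0,0,0,0.6],[-1,-0.476,0.4,0,0,0,0.6],[-1,-0.476,0.4,0,0,0,0.6]]'
python3 pins.py
python3 - <<'E'
from r import *
y=1.53
plan(([.397,-.3425,.12],y),([.397,-.3425,.053],y))
E
```

```text
clock: 30.98
position: [0.3975, -0.3264, 0.1511]
tool_rot: [-3.139, -0.002, 1.528]
force: [0.3, 0.5, 0.3]
grip_width: 0.0512
finger_force: 0.0
0 few 0
1 few 0
2 few 0
3 389 [ 0.3976 -0.341   1.5009] 1.82
t 31.07 pos [ 0.3988 -0.3262  0.1528] rot [-3.142 -0.     1.53 ] w 0.0513 F [ 0.3 -0.4  0.3] q [ 0.81  0.5  -0.32  1.96  0.23  0.72  0.32]
   [ 0.397 -0.342  0.12 ] [-0.082, -0.006, 0.164, -0.0, -0.0, -0.0]
   [ 0.397 -0.342  0.053] [-0.082, -0.006, 0.499, -0.0, -0.0, -0.0]
```

```bash
python3 -m inch '[[-0.08,-0.006,0.1,0,0,0,0.6],[-0.08,-0.006,0.25,0,0,0,0.6],[-0.08,-0.006,0.4,0,0,0,0.6],[-0.08,-0.006,0.47,0,0,0,0.6],[-0.08,-0.006,0.497,0,0,0,0.6],[-0.08,-0.006,0.497,0,0,0,0.45],[-0.08,-0.006,0.497,0,0,0,0.3],[-0.08,-0.006,0.497,0,0,0,0.2],[-0.08,-0.006,0.497,0,0,0,0],[-0.08,-0.006,0.497,0,0,0,0],[-0.08,-0.006,0.497,0,0,0,0]]'
python3 -m inch '[[0,0,-0.2,0,0,0,0],[0,0,-0.5,0,0,0,0],[0,0,-0.8,0,0,0,0],[0,0,-0.8,0,0,0,0],[0,0,-0.8,0,0,0,0]]'
python3 - <<'E'
from r import *
y=CAR[2]
plan((cw(.002,.09,.2),y),(cw(0.002,.09,.111),y))
E
```

```text
clock: 32.45
position: [0.397, -0.343, 0.0542]
tool_rot: [3.14, 0.001, 1.529]
force: [0.1, 1.3, 5.9]
grip_width: 0.0274
finger_force: 39.5
clock: 33.08
position: [0.3962, -0.3428, 0.2134]
tool_rot: [3.141, 0.001, 1.529]
force: [0.6, -0.1, -0.5]
grip_width: 0.0273
finger_force: 40.1
t 33.08 pos [ 0.3962 -0.3428  0.2134] rot [3.141e+00 1.000e-03 1.529e+00] w 0.0273 F [ 0.6 -0.1 -0.5] q [ 0.87  0.42 -0.35  1.89  0.19  0.86  0.38]
   [0.602 0.136 0.2  ] [2.436, 0.928, 0.066, 0.0, 0.0, 0.925]
   [0.602 0.136 0.111] [2.437, 0.928, 0.511, 0.0, 0.0, 0.925]
```

```bash
python3 -m inch '[[0.25,0.1,0,0,0,0,0],[0.5,0.2,0,0,0,0.05,0],[0.75,0.3,0,0,0,0.13,0],[1,0.4,0,0,0,0.23,0],[1,0.5,0,0,0,0.33,0],[1,0.5,0,0,0,0.4,0],[1,0.5,0,0,0,0.47,0],[1,0.5,0,0,0,0.47,0]]'
python3 - <<'E'
from r import *
y=CAR[2]
plan((cw(.002,.09,.2),y),(cw(0.002,.09,.111),y))
E
```

```text
clock: 34.08
position: [0.5042, -0.1468, 0.212]
tool_rot: [-3.14, 0.001, 0.792]
force: [1.5, -0.3, -1.1]
grip_width: 0.0264
finger_force: 40.1
t 34.08 pos [ 0.5042 -0.1468  0.212 ] rot [-3.14e+00  1.00e-03  7.92e-01] w 0.0264 F [ 1.5 -0.3 -1.1] q [ 0.35  0.42 -0.23  1.89  0.12  0.85 -0.73]
   [0.602 0.136 0.2  ] [1.351, -0.646, 0.06, -0.001, 0.001, 0.456]
   [0.602 0.136 0.111] [1.351, -0.646, 0.505, -0.001, 0.001, 0.456]
```

```bash
python3 -m inch '[[0.2,-0.12,0,0,0,0.1,0],[0.4,-0.24,0,0,0,0.2,0],[0.6,-0.36,0,0,0,0.3,0],[0.8,-0.5,0,0,0,0.4,0],[1,-0.64,0,0,0,0.456,0],[1,-0.64,0,0,0,0.456,0],[1,-0.64,0,0,0,0.456,0]]'
python3 - <<'E'
from r import *
y=CAR[2]
plan((cw(.002,.09,.2),y),(cw(0.002,.09,.111),y))
E
```

```text
clock: 34.95
position: [0.5539, 0.0845, 0.2125]
tool_rot: [3.141, 0.001, 0.077]
force: [-0.3, 1.3, -0.6]
grip_width: 0.0273
finger_force: 40.1
t 34.95 pos [0.5539 0.0845 0.2125] rot [3.141e+00 1.000e-03 7.700e-02] w 0.0273 F [-0.3  1.3 -0.6] q [-0.18  0.46 -0.1   1.81  0.06  0.88 -1.81]
   [0.602 0.136 0.2  ] [0.259, -0.24, 0.062, 0.0, 0.001, 0.001]
   [0.602 0.136 0.111] [0.26, -0.24, 0.507, 0.0, 0.001, 0.001]
```

```bash
python3 -m inch '[[0.15,-0.14,0,0,0,0,0],[0.259,-0.24,0.05,0,0,0,0],[0.259,-0.24,0.1,0,0,0,0],[0.259,-0.24,0.3,0,0,0,0],[0.259,-0.24,0.41,0,0,0,0],[0.259,-0.24,0.48,0,0,0,0],[0.259,-0.24,0.503,0,0,0,0],[0.259,-0.24,0.503,0,0,0,0]]'
python3 -m inch '[[0,0,0,0,0,0,0.35],[0,0,0,0,0,0,0.45],[0,0,0,0,0,0,0.47],[0,0,-0.1,0,0,0,0.47],[0,0,-0.3,0,0,0,0.47],[0,0,-0.6,0,0,0,0.47],[0,0,-0.6,0,0,0,0.47]]'
python3 - <<'E'
from pc import *
chk()
f=cam("top","pics/t3.png")
im=cv2.imread("pics/t3.png")[100:230,180:440]; cv2.imwrite("pics/t3c.png",cv2.resize(im,None,fx=3,fy=3))
a=CAR[2]
for n in("top","side"):
    P,C=pts(cam(n),[.4,-.12,.07],[.5,.18,.13]); d=P-[CAR[0],CAR[1],0]
    Q=np.stack([d[:,0]*np.cos(a)+d[:,1]*np.sin(a),-d[:,0]*np.sin(a)+d[:,1]*np.cos(a),P[:,2]],1); Q=Q[(abs(Q[:,1])<.012)&(Q[:,0]<-.13)]; print(len(Q),np.median(Q,0),Q.min(0),Q.max(0))
plan((cw(-.158,0,.22),a+np.pi/2))
E
```

```text
clock: 35.95
position: [0.6025, 0.1365, 0.1129]
tool_rot: [3.142, -0.0, 0.075]
force: [1.2, 0.3, -0.9]
grip_width: 0.0266
finger_force: 40.1
clock: 36.83
position: [0.6042, 0.1374, 0.2372]
tool_rot: [-3.14, -0.007, 0.075]
force: [0.2, -0.4, -0.3]
grip_width: 0.0399
finger_force: 0.0
notch 0 539 fit x,y,yaw [-0.0039 -0.0894] 0.005 res 2.34 topz 0.1173 barrel x -0.071 0.072
notch 1 260 fit x,y,yaw [-0.0033 -0.0299] -0.012 res 2.53 topz 0.1177 barrel x -0.071 0.072
notch 2 248 fit x,y,yaw [-0.002  0.031] 0.002 res 2.67 topz 0.1177 barrel x -0.071 0.071
notch 3 260 fit x,y,yaw [-0.002   0.0906] 0.01 res 2.66 topz 0.1171 barrel x -0.071 0.072
  return _methods._mean(a, axis=axis, dtype=dtype,
  ret = um.true_divide(
Traceback (most recent call last):
ValueError: zero-size array to reduction operation minimum which has no identity
```

View pics/t3c.png

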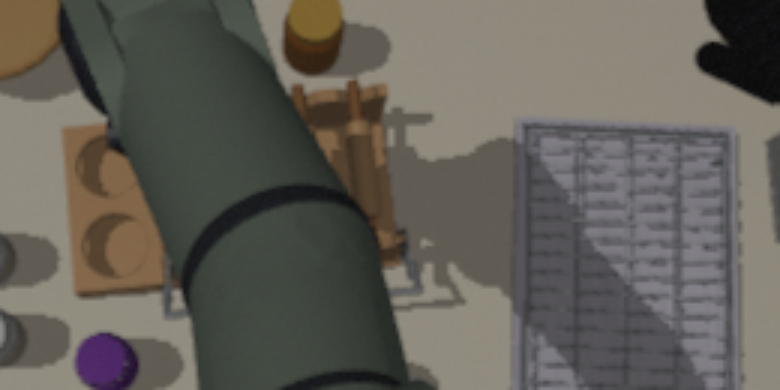

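All four pins are seated and the rack is empty. Next I'll locate the open bail with the side camera.

Run:
```python
from pc import *
a=CAR[2]
P,C=pts(cam("side"),[.36,-.12,.06],[.56,.18,.15]); d=P-[CAR[0],CAR[1],0]
Q=np.stack([d[:,0]*np.cos(a)+d[:,1]*np.sin(a),-d[:,0]*np.sin(a)+d[:,1]*np.cos(a),P[:,2]],1)
Q=Q[(abs(Q[:,1])<.014)&(Q[:,0]<-.12)]; print(len(Q),Q.round(3).tolist())
plan((cw(-.158,0,.2),a+np.pi/2))
```

```text
16 [[-0.158, -0.008, 0.11], [-0.159, -0.013, 0.106], [-0.163, -0.013, 0.109], [-0.157, -0.004, 0.107], [-0.16, -0.006, 0.108], [-0.164, -0.007, 0.109], [-0.166, -0.01, 0.108], [-0.158, 0.003, 0.109], [-0.161, 0.001, 0.11], [-0.161, -0.004, 0.105], [-0.161, 0.012, 0.114], [-0.164, 0.01, 0.114], [-0.162, 0.002, 0.106], [-0.158, 0.013, 0.108], [-0.161, 0.012, 0.109], [-0.161, 0.006, 0.103]]
t 37.08 pos [0.6019 0.1368 0.2314] rot [3.141e+00 2.000e-03 7.500e-02] w 0.0404 F [ 0.4 -0.7  0.5] q [-0.25  0.53 -0.1   1.63  0.06  0.98 -1.87]
   [0.449 0.034 0.2  ] [-0.799, 0.453, 0.159, -0.001, 0.001, -1.0]
```

```bash
python3 -m inch '[[-0.2,0.1,0,0,0,-0.1,0.4],[-0.4,0.2,0,0,0,-0.2,0.4],[-0.6,0.3,0,0,0,-0.3,0.4],[-0.799,0.453,0,0,0,-0.4,0.4],[-0.799,0.453,0,0,0,-0.5,0.4],[-0.799,0.453,0,0,0,-0.6,0.4],[-0.799,0.453,0,0,0,-0.7,0.4],[-0.799,0.453,0,0,0,-0.8,0.4],[-0.799,0.453,0.1,0,0,-0.9,0.4],[-0.799,0.453,0.15,0,0,-1,0.4],[-0.799,0.453,0.15,0,0,-1,0.4],[-0.799,0.453,0.15,0,0,-1,0.4]]' 25
python3 - <<'E'
from r import *
plan((cw(-.1585,0,.1075),CAR[2]+np.pi/2))
E
```

```text
clock: 38.58
position: [0.4498, 0.0345, 0.2026]
tool_rot: [-3.141, -0.0, 1.642]
force: [0.1, -0.3, -0.1]
grip_width: 0.0341
finger_force: 0.0
t 38.58 pos [0.4498 0.0345 0.2026] rot [-3.141 -0.     1.642] w 0.0341 F [ 0.1 -0.3 -0.1] q [ 0.15  0.34 -0.43  2.07  0.2   0.77 -0.34]
   [0.449 0.034 0.108] [-0.0, -0.005, 0.475, -0.0, -0.0, -0.003]
```

```bash
python3 -m inch '[[0,-0.005,0.2,0,0,0,0.4],[0,-0.005,0.35,0,0,0,0.4],[0,-0.005,0.44,0,0,0,0.4],[0,-0.005,0.475,0,0,0,0.4],[0,-0.005,0.475,0,0,0,0.2],[0,-0.005,0.475,0,0,0,0.05],[0,-0.005,0.475,0,0,0,0],[0,-0.005,0.475,0,0,0,0],[0,-0.005,0.475,0,0,0,0]]' 25
python3 -m inch '[[0,0.02,-0.031,0,0,0,0],[0,0.045,-0.061,0,0,0,0],[0,0.079,-0.091,0,0,0,0],[0,0.117,-0.116,0,0,0,0],[0,0.158,-0.135,0,0,0,0],[0,0.201,-0.148,0,0,0,0],[0,0.246,-0.154,0,0,0,0],[0,0.289,-0.154,0,0,0,0],[0,0.312,-0.151,0,0,0,0],[0,0.336,-0.146,0,0,0,0],[0,0.351,-0.141,0,0,0,0],[0,0.365,-0.137,0,0,0,0],[0,0.372,-0.134,0,0,0,0],[0,0.379,-0.13,0,0,0,0],[0,0.381,-0.125,0,0,0,0],[0,0.381,-0.125,0,0,0,0]]'
python3 - <<'E'
from pc import *
plan((cw(-.082,0,.134),CAR[2]+np.pi/2))
E
```

```text
clock: 39.7
position: [0.4493, 0.0346, 0.1078]
tool_rot: [3.14, -0.0, 1.645]
force: [4.2, 1.7, -2.1]
grip_width: 0.007
finger_force: 25.0
clock: 41.7
position: [0.5267, 0.0401, 0.1341]
tool_rot: [3.138, 0.0, 1.645]
force: [6.4, -2.9, 13.3]
grip_width: 0.0068
finger_force: 28.8
t 41.7 pos [0.5267 0.0401 0.1341] rot [3.138 0.    1.645] w 0.0068 F [ 6.4 -2.9 13.3] q [ 0.09  0.55 -0.38  1.94  0.3   0.7  -0.39]
   [0.525 0.04  0.134] [0.001, -0.009, 0.001, 0.003, 0.0, -0.001]
```

```bash
python3 -m inch '[[0,-0.006,0.02,0,0,0,0],[0,-0.006,0.03,0,0,0,0],[0,-0.006,0.03,0,0,0,0],[0,-0.006,0.01,0,0,0,0.1],[0,-0.006,0,0,0,0,0.2],[0,-0.006,0,0,0,0,0.3],[0,-0.006,-0.1,0,0,0,0.3],[0,-0.006,-0.4,0,0,0,0.3],[0,-0.006,-0.8,0,0,0,0.3],[0,-0.006,-0.8,0,0,0,0.9]]'
python3 - <<'E'
from pc import *
chk()
a=CAR[2]
for n in("top","side"):
    P,C=pts(cam(n),[.4,-.12,.1],[.6,.2,.16]); d=P-[CAR[0],CAR[1],0]
    Q=np.stack([d[:,0]*np.cos(a)+d[:,1]*np.sin(a),-d[:,0]*np.sin(a)+d[:,1]*np.cos(a),P[:,2]],1); Q=Q[(abs(Q[:,1])<.012)&(Q[:,0]<-.06)&(Q[:,2]>.125)]; print(n,len(Q),Q.mean(0).round(4) if len(Q) else "")
for t in((.5405,.3815),(.4465,.368)):
  for n in("top","side"):
    P,C=pts(cam(n),[t[0]-.045,t[1]-.045,.086],[t[0]+.045,t[1]+.045,.1]); print(n,len(P),((P.min(0)+P.max(0))/2).round(4) if len(P) else "")
im=bot.grab_frame("side")["img"]; cv2.imwrite("pics/s4.png",cv2.resize(im[100:270,40:310,::-1],None,fx=2.5,fy=2.5))
plan(([.5405,.3815,.2],0.2))
E
```

```text
clock: 42.95
position: [0.5243, 0.0403, 0.2959]
tool_rot: [3.137, 0.0, 1.645]
force: [0.5, -0.6, -1.3]
grip_width: 0.0425
finger_force: 0.0
notch 0 237 fit x,y,yaw [-0.003  -0.0894] 0.028 res 2.83 topz 0.1165 barrel x -0.071 0.071
notch 1 232 fit x,y,yaw [-0.0028 -0.0288] 0.026 res 2.83 topz 0.1177 barrel x -0.064 0.072
notch 2 310 fit x,y,yaw [-0.0027  0.0312] -0.019 res 2.98 topz 0.1176 barrel x -0.072 0.072
notch 3 593 fit x,y,yaw [-0.0008  0.0912] -0.003 res 2.54 topz 0.1168 barrel x -0.072 0.072
top 0 
side 16 [-0.0872  0.0007  0.1398]
top 215 [0.5405 0.3809 0.0914]
side 185 [0.5385 0.3809 0.0911]
top 229 [0.447  0.3681 0.0918]
side 202 [0.447  0.3685 0.0918]
t 43.4 pos [0.5232 0.0401 0.2916] rot [-3.14  -0.     1.646] w 0.077 F [ 0.2 -0.8  0.3] q [ 0.16  0.34 -0.45  1.79  0.17  1.05 -0.28]
   [0.54  0.382 0.2  ] [1.696, 0.215, 0.458, -0.001, 0.001, 0.92]
```

View pics/s4.png

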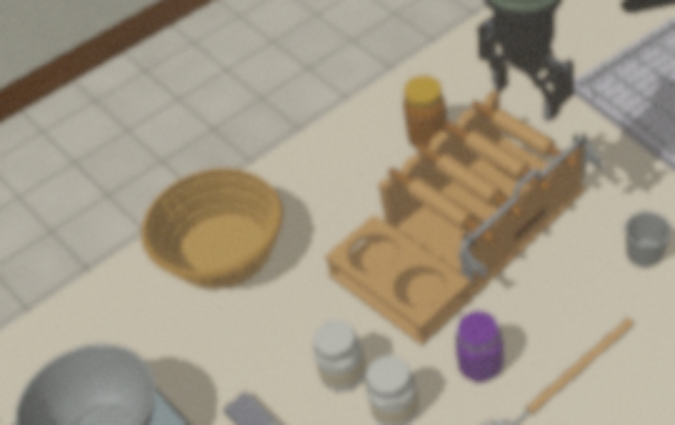

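The bail looks down on the cheek over all four handles. I'll verify it more closely once the arm is clear. Now tub 0 goes to well 1.

```bash
python3 -m inch '[[0.25,0.03,0,0,0,0.1,1],[0.5,0.06,0,0,0,0.2,1],[0.75,0.09,0,0,0,0.3,1],[1,0.12,0,0,0,0.4,1],[1,0.12,0,0,0,0.5,1],[1,0.12,0,0,0,0.6,1],[1,0.12,0,0,0,0.7,1],[1,0.12,0,0,0,0.8,1],[1,0.12,0,0,0,0.9,1],[1,0.12,0,0,0,1,1],[1,0.12,0,0,0,1,1]]' 40
python3 - <<'E'
from r import *
plan(([.5405,.381,.16],CAR[2]),([.5405,.381,.06],CAR[2]))
print(cw(.046,.187,.1),cw(-.046,.187,.1))
E
```

```text
clock: 44.78
position: [0.5323, 0.2415, 0.292]
tool_rot: [3.141, 0.001, 0.076]
force: [-0.4, -0.3, 0.3]
grip_width: 0.0851
finger_force: 0.0
t 44.77 pos [0.5323 0.2415 0.292 ] rot [3.141e+00 1.000e-03 7.600e-02] w 0.0851 F [-0.4 -0.3  0.3] q [-0.41  0.42 -0.16  1.65  0.07  1.08 -2.09]
   [0.54  0.381 0.16 ] [0.094, -0.693, 0.66, 0.0, 0.0, 0.0]
   [0.54  0.381 0.06 ] [0.094, -0.693, 1.16, 0.0, 0.0, 0.0]
[np.float64(0.638463865857001), np.float64(0.23633698119591784), 0.1] [np.float64(0.5467259528247399), np.float64(0.2293975783047953), 0.1]
```

```bash
python3 -m inch '[[0.03,-0.25,0.05,0,0,0,1],[0.06,-0.5,0.15,0,0,0,1],[0.094,-0.693,0.3,0,0,0,1],[0.094,-0.693,0.5,0,0,0,1],[0.094,-0.693,0.66,0,0,0,1],[0.094,-0.693,0.66,0,0,0,1]]'
python3 - <<'E'
from r import *
plan(([.5403,.381,.06],CAR[2]))
E
```

```text
clock: 45.52
position: [0.5399, 0.3802, 0.1581]
tool_rot: [3.139, 0.004, 0.078]
force: [-0.0, 0.2, 0.7]
grip_width: 0.0854
finger_force: 0.0
t 45.52 pos [0.5399 0.3802 0.1581] rot [3.139 0.004 0.078] w 0.0854 F [-0.   0.2  0.7] q [-0.6   0.68 -0.17  1.57  0.13  0.91 -2.3 ]
   [0.54  0.381 0.06 ] [0.004, -0.005, 0.491, 0.001, 0.002, 0.002]
```

```bash
python3 -m inch '[[0.002,-0.004,0.15,0,0,0,1],[0.002,-0.004,0.3,0,0,0,1],[0.002,-0.004,0.42,0,0,0,1],[0.002,-0.004,0.485,0,0,0,1],[0.002,-0.004,0.485,0,0,0,0.8],[0.002,-0.004,0.485,0,0,0,0.6],[0.002,-0.004,0.485,0,0,0,0.4],[0.002,-0.004,0.485,0,0,0,0.4],[0.002,-0.004,0.485,0,0,0,0.4]]' 45
python3 -m inch '[[0,0,-0.1,0,0,0,0.4],[0,0,-0.25,0,0,0,0.4],[0,0,-0.45,0,0,0,0.4],[0,0,-0.5,0,0,0,0.4],[0,0,-0.5,0,0,0,0.4]]'
python3 - <<'E'
from r import *
a=CAR[2]
plan((cw(.046,.187,.16),a),(cw(.046,.187,.12),a),(cw(.046,.187,.072),a))
E
```

```text
clock: 46.65
position: [0.5421, 0.3821, 0.0651]
tool_rot: [-3.141, -0.002, 0.075]
force: [-1.0, -1.7, 8.9]
grip_width: 0.062
finger_force: 50.2
clock: 47.28
position: [0.5415, 0.3819, 0.1646]
tool_rot: [-3.141, -0.001, 0.075]
force: [-0.2, -0.5, -2.4]
grip_width: 0.0619
finger_force: 50.1
t 47.27 pos [0.5415 0.3819 0.1646] rot [-3.141e+00 -1.000e-03  7.500e-02] w 0.0619 F [-0.2 -0.5 -2.4] q [-0.6   0.67 -0.17  1.56  0.13  0.92 -2.3 ]
   [0.638 0.236 0.16 ] [0.429, 0.762, 0.023, -0.001, -0.001, -0.0]
   [0.638 0.236 0.12 ] [0.429, 0.762, 0.223, -0.001, -0.001, -0.0]
   [0.638 0.236 0.072] [0.429, 0.763, 0.463, -0.001, -0.001, -0.0]
```

```bash
python3 -m inch '[[0.13,0.22,0,0,0,0,0.4],[0.25,0.45,0,0,0,0,0.4],[0.37,0.65,0.03,0,0,0,0.4],[0.437,0.762,0.1,0,0,0,0.4],[0.437,0.762,0.15,0,0,0,0.4],[0.437,0.762,0.15,0,0,0,0.4],[0.437,0.762,0.15,0,0,0,0.4]]'
python3 - <<'E'
from r import *
a=CAR[2]
plan((cw(.0478,.187,.12),a),(cw(.0478,.187,.078),a))
f=cam("side","pics/s5.png"); P=f["W"].reshape(-1,3); C=f["img"].reshape(-1,3).astype(int)
im=f["img"][130:240,160:280,::-1]; cv2.imwrite("pics/s5c.png",cv2.resize(im,None,fx=5,fy=5))
E
```

```text
clock: 48.15
position: [0.6391, 0.2379, 0.1335]
tool_rot: [-3.141, 0.0, 0.077]
force: [0.2, -0.8, -2.1]
grip_width: 0.0622
finger_force: 50.1
t 48.15 pos [0.6391 0.2379 0.1335] rot [-3.141  0.     0.077] w 0.0622 F [ 0.2 -0.8 -2.1] q [-0.34  0.74 -0.16  1.52  0.14  0.89 -2.04]
   [0.64  0.236 0.12 ] [0.005, 0.007, 0.068, -0.0, 0.0, 0.001]
   [0.64  0.236 0.078] [0.005, 0.008, 0.278, -0.0, 0.0, 0.001]
```

View pics/s5c.png

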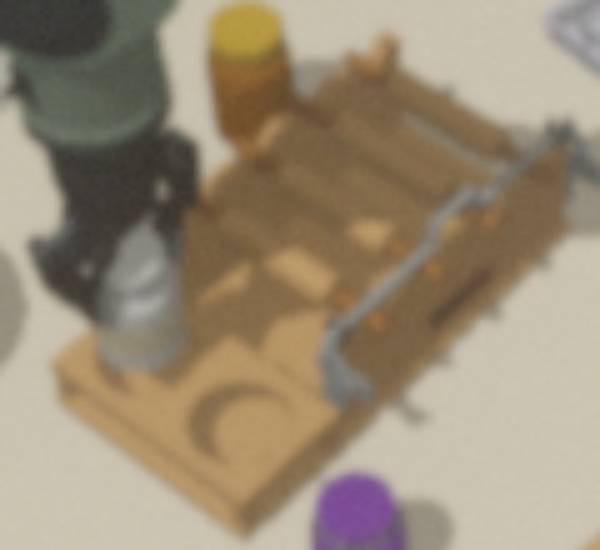

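The tub hangs upright over the far well. I'll lower it gently and watch the force.

```bash
python3 -m inch '[[0.005,0.007,0.05,0,0,0,0.4],[0.005,0.007,0.09,0,0,0,0.4],[0.005,0.007,0.12,0,0,0,0.4],[0.005,0.007,0.15,0,0,0,0.4],[0.005,0.007,0.15,0,0,0,0.4]]'
python3 - <<'E'
from r import *
a=CAR[2]
plan((cw(.0478,.187,.078),a))
E
```

```text
clock: 48.82
position: [0.6407, 0.235, 0.1029]
tool_rot: [3.141, 0.001, 0.075]
force: [-0.4, 0.3, -1.5]
grip_width: 0.0615
finger_force: 50.1
t 48.83 pos [0.6407 0.235  0.1029] rot [3.141e+00 1.000e-03 7.500e-02] w 0.0615 F [-0.4  0.3 -1.5] q [-0.34  0.78 -0.16  1.53  0.15  0.84 -2.05]
   [0.64  0.236 0.078] [-0.001, -0.008, 0.125, 0.0, 0.0, -0.0]
```

```bash
python3 -m inch '[[0,-0.004,0.05,0,0,0,0.4],[0,-0.006,0.1,0,0,0,0.4],[0,-0.006,0.12,0,0,0,0.4],[0,-0.006,0.125,0,0,0,0.4],[0,-0.006,0.125,0,0,0,0.4]]'
python3 -m inch '[[0,0,0,0,0,0,0.75],[0,0,0,0,0,0,0.85],[0,0,0,0,0,0,0.88],[0,0,0,0,0,0,0.88],[0,0,-0.15,0,0,0,0.88],[0,0,-0.35,0,0,0,0.88],[0,0,-0.6,0,0,0,0.9],[0,0,-0.8,0,0,0,1],[0,0,-0.8,0,0,0,1]]'
python3 - <<'E'
from m import *
from r import *
a=CAR[2]
for c in([.447,.3683],cw(.046,.187,0)[:2]):
  for n in("top","side"):
    P,C=pts(cam(n),[c[0]-.04,c[1]-.04,.085],[c[0]+.04,c[1]+.04,.115]); print(n,len(P),((P.min(0)+P.max(0))/2).round(4) if len(P) else "", np.median(P[:,2]).round(4))
plan(([.447,.3683,.2],a),([.447,.3683,.06],a))
E
```

```text
clock: 49.45
position: [0.6409, 0.2362, 0.0786]
tool_rot: [-3.141, -0.0, 0.075]
force: [0.5, -1.0, -2.4]
grip_width: 0.0618
finger_force: 50.1
clock: 50.58
position: [0.6421, 0.2367, 0.242]
tool_rot: [-3.14, -0.005, 0.074]
force: [0.7, 0.0, -1.0]
grip_width: 0.0857
finger_force: 0.0
top 235 [0.4467 0.3684 0.0926] 0.0909
side 203 [0.4467 0.368  0.0907] 0.0905
top 0  nan
side 194 [0.6381 0.2373 0.0975] 0.1019
t 50.77 pos [0.6404 0.236  0.2373] rot [3.141e+00 2.000e-03 7.500e-02] w 0.0853 F [-0.1  0.6  0.2] q [-0.34  0.63 -0.17  1.44  0.11  1.09 -2.02]
   [0.447 0.368 0.2  ] [-0.915, -0.732, 0.188, 0.0, 0.001, -0.0]
   [0.447 0.368 0.06 ] [-0.913, -0.732, 0.888, 0.0, 0.001, -0.0]
  return _methods._mean(a, axis=axis, dtype=dtype,
  ret = ret.dtype.type(ret / rcount)
```

```bash
python3 -m inch '[[-0.2,-0.16,0,0,0,0,1],[-0.4,-0.32,0,0,0,0,1],[-0.6,-0.48,0,0,0,0,1],[-0.8,-0.64,0.1,0,0,0,1],[-0.915,-0.732,0.25,0,0,0,1],[-0.915,-0.732,0.38,0,0,0,1],[-0.915,-0.732,0.38,0,0,0,1],[-0.915,-0.732,0.38,0,0,0,1]]'
python3 - <<'E'
from r import *
plan(([.4468,.3683,.063],CAR[2]))
E
```

```text
clock: 51.78
position: [0.4479, 0.3684, 0.1629]
tool_rot: [-3.142, -0.0, 0.074]
force: [1.2, -0.9, -0.1]
grip_width: 0.0853
finger_force: 0.0
t 51.77 pos [0.4479 0.3684 0.1629] rot [-3.142 -0.     0.074] w 0.0853 F [ 1.2 -0.9 -0.1] q [-0.65  0.56 -0.2   1.79  0.15  0.8  -2.42]
   [0.447 0.368 0.063] [-0.005, 0.0, 0.5, -0.0, -0.0, -0.001]
```

```bash
python3 -m inch '[[-0.005,0,0.15,0,0,0,1],[-0.005,0,0.3,0,0,0,1],[-0.005,0,0.42,0,0,0,1],[-0.005,0,0.49,0,0,0,1],[-0.005,0,0.495,0,0,0,0.8],[-0.005,0,0.495,0,0,0,0.6],[-0.005,0,0.495,0,0,0,0.4],[-0.005,0,0.495,0,0,0,0.4],[-0.005,0,0.495,0,0,0,0.4]]'
python3 - <<'E'
from r import *
plan()
E
python3 -m inch '[[0,0,-0.1,0,0,0,0.4],[0,0,-0.25,0,0,0,0.4],[0,0,-0.45,0,0,0,0.4],[0,0,-0.5,0,0,0,0.4],[0,0,-0.5,0,0,0,0.4]]'
python3 - <<'E'
from r import *
a=CAR[2]
plan((cw(-.0455,.187,.16),a),(cw(-.0455,.187,.08),a))
E
```

```text
clock: 52.9
position: [0.447, 0.3688, 0.0645]
tool_rot: [-3.141, -0.001, 0.075]
force: [-1.0, -1.0, 7.8]
grip_width: 0.0618
finger_force: 50.1
t 52.9 pos [0.447  0.3688 0.0645] rot [-3.141e+00 -1.000e-03  7.500e-02] w 0.0618 F [-1.  -1.   7.8] q [-0.68  0.7  -0.16  1.84  0.18  0.61 -2.45]
clock: 53.52
position: [0.4466, 0.3685, 0.1638]
tool_rot: [-3.141, -0.001, 0.075]
force: [-0.2, 0.3, -2.0]
grip_width: 0.0616
finger_force: 50.0
t 53.52 pos [0.4466 0.3685 0.1638] rot [-3.141e+00 -1.000e-03  7.500e-02] w 0.0616 F [-0.2  0.3 -2. ] q [-0.66  0.56 -0.19  1.8   0.14  0.8  -2.41]
   [0.547 0.229 0.16 ] [0.45, 0.731, 0.019, -0.0, -0.001, -0.001]
   [0.547 0.229 0.08 ] [0.45, 0.731, 0.419, -0.0, -0.001, -0.001]
```

```bash
python3 -m inch '[[0.13,0.22,0,0,0,0,0.4],[0.26,0.44,0,0,0,0,0.4],[0.38,0.63,0.02,0,0,0,0.4],[0.45,0.731,0.1,0,0,0,0.4],[0.45,0.731,0.15,0,0,0,0.4],[0.45,0.731,0.15,0,0,0,0.4],[0.45,0.731,0.15,0,0,0,0.4]]'
python3 - <<'E'
from r import *
a=CAR[2]
plan((cw(-.0455,.187,.105),a),(cw(-.0455,.187,.078),a))
E
```

```text
clock: 54.4
position: [0.5464, 0.2306, 0.1334]
tool_rot: [-3.141, 0.0, 0.076]
force: [-0.3, -0.7, -1.0]
grip_width: 0.0621
finger_force: 49.9
t 54.4 pos [0.5464 0.2306 0.1334] rot [-3.141  0.     0.076] w 0.0621 F [-0.3 -0.7 -1. ] q [-0.38  0.62 -0.17  1.78  0.14  0.76 -2.12]
   [0.547 0.229 0.105] [0.004, 0.006, 0.142, -0.0, 0.0, 0.001]
   [0.547 0.229 0.078] [0.004, 0.006, 0.277, -0.0, 0.0, 0.001]
```

```bash
python3 -m inch '[[0.004,0.005,0.05,0,0,0,0.4],[0.004,0.005,0.09,0,0,0,0.4],[0.004,0.005,0.12,0,0,0,0.4],[0.004,0.005,0.145,0,0,0,0.4],[0.004,0.005,0.145,0,0,0,0.4]]'
python3 - <<'E'
from r import *
a=CAR[2]
plan((cw(-.0455,.187,.077),a))
E
```

```text
clock: 55.02
position: [0.5478, 0.2284, 0.1041]
tool_rot: [3.141, 0.001, 0.075]
force: [-0.8, -0.4, -1.2]
grip_width: 0.0618
finger_force: 50.0
t 55.02 pos [0.5478 0.2284 0.1041] rot [3.141e+00 1.000e-03 7.500e-02] w 0.0618 F [-0.8 -0.4 -1.2] q [-0.38  0.66 -0.16  1.79  0.15  0.71 -2.12]
   [0.547 0.229 0.077] [-0.002, -0.006, 0.136, 0.0, 0.0, -0.0]
```

```bash
python3 -m inch '[[0,-0.004,0.05,0,0,0,0.4],[0,-0.006,0.1,0,0,0,0.4],[0,-0.006,0.13,0,0,0,0.4],[0,-0.006,0.135,0,0,0,0.4],[0,-0.006,0.135,0,0,0,0.4]]'
python3 -m inch '[[0,0,0,0,0,0,0.75],[0,0,0,0,0,0,0.85],[0,0,0,0,0,0,0.88],[0,0,0,0,0,0,0.88],[0,0,-0.15,0,0,0,0.88],[0,0,-0.35,0,0,0,0.88],[0,0,-0.6,0,0,0,0.5],[0,0,-0.85,0,0,0,0.2],[0,0,-0.95,0,0,0,0]]'
python3 -m inch '[[0,0.25,0,0,0,0,0],[0,0.5,0,0,0,0,0],[0,0.75,0,0,0,0,0],[0,1,0,0,0,0,0],[0,1,0,0,0,0,0],[0,1,0,0,0,0,0]]'
python3 -m inch '[[0,0.25,0,0,0,0,0],[0,0.5,0,0,0,0,0],[0,0.75,0,0,0,0,0],[0,1,0,0,0,0,0],[0,1,0,0,0,0,0],[0,1,0,0,0,0,0]]'
cat > fin.py <<'E'
from pc import *
a=CAR[2]
def loc(P): d=P-[CAR[0],CAR[1],0]; return np.stack([d[:,0]*np.cos(a)+d[:,1]*np.sin(a),-d[:,0]*np.sin(a)+d[:,1]*np.cos(a),P[:,2]],1)
chk()
for n in("top","side"):
    f=cam(n); Q=loc(f["W"].reshape(-1,3)); C=f["img"].reshape(-1,3).astype(int)
    for s in(-1,1):
        k=(np.hypot(Q[:,0]-s*.046,Q[:,1]-.187)<.034)&(Q[:,2]>.095)&(Q[:,2]<.12); q=Q[k]; print(n,"tub",s,len(q),((q.min(0)+q.max(0))/2).round(4),np.median(q[:,2]).round(4)) if len(q) else print(n,s,"none")
    k=(abs(Q[:,1])<.014)&(Q[:,0]<-.05)&(Q[:,0]>-.13)&(Q[:,2]>.128)&(Q[:,2]<.16); print(n,"loop",k.sum(),Q[k].mean(0).round(4),Q[k].min(0).round(3),Q[k].max(0).round(3))
    k=(abs(abs(Q[:,1])-.06)<.008)&(Q[:,0]<-.06)&(Q[:,0]>-.13)&(Q[:,2]>.1125)&(Q[:,2]<.14); print(n,"rod",k.sum(),Q[k].mean(0).round(4))
plan((cw(-.079,0,.18),a),(cw(-.079,0,.156),a))
E
python3 fin.py
```

```text
clock: 55.65
position: [0.5479, 0.2296, 0.0775]
tool_rot: [-3.142, -0.0, 0.075]
force: [0.4, -0.1, -1.3]
grip_width: 0.0621
finger_force: 50.0
clock: 56.78
position: [0.5485, 0.23, 0.2706]
tool_rot: [-3.14, -0.003, 0.075]
force: [0.2, -1.0, -0.6]
grip_width: 0.0209
finger_force: 0.0
clock: 57.52
position: [0.5627, 0.0307, 0.2675]
tool_rot: [-3.141, -0.0, 0.075]
force: [-0.0, 0.4, -0.4]
grip_width: -0.0002
finger_force: 0.0
clock: 58.28
position: [0.5781, -0.1676, 0.2673]
tool_rot: [-3.141, 0.0, 0.076]
force: [-0.4, 0.7, -0.1]
grip_width: -0.0001
finger_force: 0.0
notch 0 573 fit x,y,yaw [-0.0035 -0.0894] 0.003 res 2.65 topz 0.1177 barrel x -0.072 0.072
notch 1 566 fit x,y,yaw [-0.0023 -0.0293] 0.005 res 2.46 topz 0.1174 barrel x -0.072 0.071
notch 2 589 fit x,y,yaw [-0.0018  0.0317] -0.0 res 2.49 topz 0.1173 barrel x -0.072 0.072
notch 3 587 fit x,y,yaw [-0.0015  0.0909] -0.001 res 2.72 topz 0.1173 barrel x -0.071 0.072
top tub -1 226 [-0.0449  0.1879  0.1032] 0.1029
top tub 1 222 [0.0459 0.1874 0.1019] 0.1028
top loop 23 [-0.0856 -0.002   0.1393] [-0.089 -0.014  0.136] [-0.081  0.012  0.142]
top rod 23 [-0.085   0.0085  0.1173]
side tub -1 175 [-0.0447  0.1879  0.1032] 0.1028
side tub 1 168 [0.046  0.1874 0.1025] 0.1029
side loop 18 [-0.087   0.0002  0.1389] [-0.09  -0.014  0.129] [-0.082  0.013  0.147]
side rod 17 [-0.0857  0.0104  0.1178]
t 58.48 pos [ 0.578  -0.1678  0.2676] rot [-3.141 -0.     0.077] w 0.0002 F [ 0.3  0.2 -0.8] q [ 0.25  0.47 -0.09  1.64  0.05  1.04 -1.35]
   [0.528 0.04  0.18 ] [-0.17, -1.057, 0.438, -0.0, -0.0, 0.001]
   [0.528 0.04  0.156] [-0.17, -1.057, 0.558, -0.0, -0.0, 0.001]
```

Everything is seated. To be certain about the bail, I'll press its loop down from above with the fingers shut.

```bash
python3 -m inch '[[-0.05,-0.25,0,0,0,0,0],[-0.1,-0.5,0,0,0,0,0],[-0.17,-0.75,0,0,0,0,0],[-0.17,-1,0.1,0,0,0,0],[-0.17,-1,0.3,0,0,0,0],[-0.17,-1,0.438,0,0,0,0],[-0.17,-1,0.438,0,0,0,0]]'
python3 -m inch '[[0,-0.057,0.05,0,0,0,0],[0,-0.057,0.09,0,0,0,0],[0,-0.057,0.11,0,0,0,0],[0,-0.057,0.12,0,0,0,0],[0,-0.057,0.12,0,0,0,0]]'
python3 - <<'E'
from r import *
plan((cw(-.079,0,.154),CAR[2]))
E
```

```text
clock: 59.35
position: [0.5279, 0.0283, 0.1787]
tool_rot: [-3.142, 0.003, 0.076]
force: [0.4, -0.3, 0.6]
grip_width: 0.0003
finger_force: 0.0
clock: 59.98
position: [0.5299, 0.0393, 0.1571]
tool_rot: [-3.141, -0.004, 0.074]
force: [3.3, 1.9, 8.6]
grip_width: 0.0
finger_force: 4.6
t 59.98 pos [0.5299 0.0393 0.1571] rot [-3.141 -0.004  0.074] w 0.0 F [3.3 1.9 8.6] q [-0.08  0.5  -0.14  1.93  0.1   0.72 -1.78]
   [0.528 0.04  0.154] [-0.009, -0.007, 0.015, -0.0, -0.003, -0.001]
```

Contact comes at TCP 0.157, which puts the loop top at 0.140, the fully closed height. One light press more, then retreat.

```bash
python3 -m inch '[[0,0,0.01,0,0,0,0],[0,0,0.02,0,0,0,0],[0,0,0.02,0,0,0,0]]'
python3 -m inch '[[0,0,-0.1,0,0,0,0],[0,0,-0.4,0,0,0,0],[0,0,-0.7,0,0,0,0],[0,0.25,-0.7,0,0,0,0],[0,0.5,-0.7,0,0,0,0],[0,0.75,-0.7,0,0,0,0],[0,1,-0.7,0,0,0,0],[0,1,-0.7,0,0,0,0],[0,1,-0.7,0,0,0,0]]'
python3 fin.py
python3 - <<'E'
from h import *
im=bot.grab_frame("top")["img"]; cv2.imwrite("pics/end.png",cv2.resize(im[80:300,120:440,::-1],None,fx=2.4,fy=2.4))
E
```

```text
clock: 60.35
position: [0.5309, 0.0394, 0.1557]
tool_rot: [-3.141, -0.008, 0.074]
force: [-7.1, -0.1, 59.9]
grip_width: 0.0
finger_force: 29.5
clock: 61.48
position: [0.5429, -0.1602, 0.2919]
tool_rot: [-3.141, -0.0, 0.075]
force: [-0.3, 0.6, -1.1]
grip_width: -0.0002
finger_force: 0.0
notch 0 579 fit x,y,yaw [-0.0036 -0.0891] -0.008 res 2.75 topz 0.1173 barrel x -0.072 0.072
notch 1 564 fit x,y,yaw [-0.0022 -0.0295] -0.002 res 2.52 topz 0.1177 barrel x -0.072 0.072
notch 2 586 fit x,y,yaw [-0.0018  0.0318] -0.003 res 2.59 topz 0.1179 barrel x -0.072 0.072
notch 3 590 fit x,y,yaw [-0.0016  0.0913] -0.001 res 2.68 topz 0.1174 barrel x -0.07 0.071
top tub -1 227 [-0.0448  0.1877  0.1025] 0.103
top tub 1 220 [0.0463 0.1886 0.1024] 0.1031
top loop 23 [-0.0831  0.      0.1385] [-0.086 -0.014  0.134] [-0.079  0.014  0.147]
top rod 27 [-0.0829 -0.0007  0.1161]
side tub -1 173 [-0.0438  0.189   0.1026] 0.1021
side tub 1 163 [0.0458 0.1875 0.1032] 0.1027
side loop 15 [-0.0848  0.0017  0.1389] [-0.09  -0.012  0.133] [-0.081  0.014  0.146]
side rod 14 [-0.0847  0.0004  0.1166]
t 61.67 pos [ 0.5431 -0.1595  0.292 ] rot [-3.141 -0.     0.076] w -0.0002 F [ 0.3 -0.1 -0.6] q [ 0.24  0.38 -0.08  1.7   0.03  1.05 -1.34]
   [0.528 0.04  0.18 ] [0.0, -1.003, 0.56, -0.0, -0.0, 0.0]
   [0.528 0.04  0.156] [0.0, -1.002, 0.68, -0.0, -0.0, 0.0]
```

View pics/end.png

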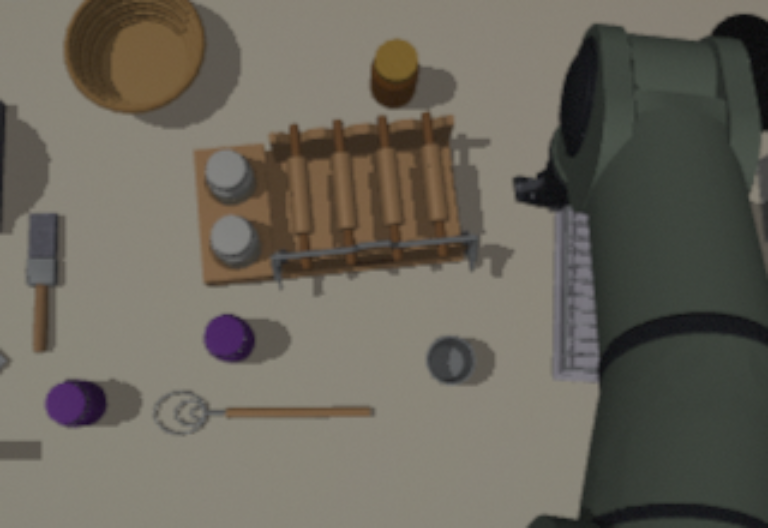

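The final picture shows all four pins seated, the bail down over the near handles, both tubs in their wells and the bystanders where they were. Handing in.

```bash
python3 -c "
from workcell import bot
print(bot.job_done())"
```

```text
the job is handed in; nothing more can be done
None
```

The carrier is packed and handed in: all four pins are in their notches, the bail is closed over the handles, both white tubs stand in the wells, and the bystanders look unmoved; the hand-in gave no verdict.

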